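# Drive out an ingot and stir it in polishing beads

## Robot

A 6-joint arm with a two-finger parallel gripper is mounted at the origin on the work surface. World frame = base frame: x ahead of the robot, y to its left, z up, the work surface at z = 0. Lengths are in m, angles in rad, forces in N, time in s.
With the tool pointing down it reaches from about 0.4 to 0.825 m from the base axis. Payload 7 kg.
Tool frame: the origin (TCP) lies midway between the tips of the shut fingers; the grasp point (between the pads) lies 19 mm behind it; z points along the fingers, y is the line along which they close (so a half turn about z gives the same grasp; the last joint's range is limited). The gripper opens to 85 mm and grips with 20 to 120 N. Pads are 22 mm wide; open, the fingers measure 114 mm over their backs; the gripper's body (76 mm by 85 mm) begins 54 mm behind the grasp point. The pads swing forward as they close: fully open they stand 13 mm farther back than shut.
Start: joints at [1.529, 0.359, 0.012, 0, -1.224, -0.288], TCP at [0.219, 0.639, 0.231] pointing down, gripper open.
Joint ranges: [-3.07, 3.07], [-1.43, 2.12], [-1.02, 1.25], [-3.03, 1.67], [-3.05, -0], [-3.03, 3.03]. Speed limits (rad/s): [2.39, 2.39, 3.01, 3.14, 3.14, 3.14].

## Interface

Orientations are given as a unit quaternion [x, y, z, w].
In Python, from cell import readout, viewer, robot, spotter gives the robot as it stands. The module is installed in compiled form; this text tells all that it offers.
- The arm moves only by the tool send_rows, never from a script. Its argument "plan" is one flat list of numbers, 5 for each row, row after row: the finger opening in m, from 0 to 0.0854, then the shift along the tool's x, y, z in m, then the turn about the tool's z in degrees. In form: [claw, tx, ty, tz, roll, claw, tx, ty, tz, roll, ...]. A call has exactly 10 rows; each row shifts and turns the commanded pose from where the row before left it, along the tool's axes as they then stand; what a row does not reach is not made up. A row lasts 1/8 s, in which the tool goes at most 62.5 mm and 10.7 degrees, less where a joint would pass 70% of its speed; a pose out of reach is approached as far as the arm can. A call with a gripper value outside its range is refused whole. The fingers move at their own pace and stop on an object; "newtons" is the grip in N (left out, the last holds). Time passes only in rows, so rows that do not move let the fingers close, or fill a call up. It gives the time, the measured TCP pose, the force, the opening and the grip force at its end, in the units of the state.
- readout.observe(): the state, without advancing time (a new reading comes with each control period).
- viewer.get_image(name): name is "scene" or "top"; returns the picture (400x640x3 uint8, blue, green, red); there is no depth.
- viewer.calibration(name): a dict with "K" (3x3 intrinsics, pixels), "dist" ([k1, k2, p1, p2, k3] as OpenCV has them; the pictures are not rectified), "cam_to_world" (4x4, takes a point from camera to world coordinates). Camera axes: x right, y up, looking along -z (the intrinsics and any distortion apply to the point x, -y, -z); pixel columns grow to the right and rows downward; lengths in m; the calibration is good to about 2 mm. A picture is of the moment at which its call begins. calibration takes no time and is no camera call.
- robot.finish_job(): hands the job in; it is judged then, once.
Trained networks look in the newest picture that a camera, given by its name, has taken for a name from the list of things; names that differ only in an ending like _2 or _b are one class to them, and where a whole thing is asked for, a point or a joint stands for the part that bears it (a point fixed in the world has none). Each returns a list of dicts, best first, with "conf" (0 to 1); they miss things now and then, are a little off and sometimes report something else, mostly with a low value. They report only what shows in the picture. A call takes as long as a camera call. They do not tell look-alikes from the thing itself.
- spotter.spot_in(camera, label): "box" ([left, top, right, bottom] in pixels, round what is visible of it).
- spotter.outline_of(camera, label): "mask" (400x640 bool, what is visible of it) and "box" ([left, top, right, bottom] in pixels, round what is visible of it).
The state is a dict: "time_s": time; "joint_positions": joint angles; "qvel": joint speeds; "joint_efforts": joint torques, N m; "eef_pos": TCP position; "tool_rot": TCP orientation; "wrist_force": force on the tool from outside, world axes, zero at the start; "torque": the same for the moment, N m; "grip_width": finger opening in m; "grasp_force": force on a finger pad.
Only numpy, scipy, OpenCV 4.12 (cv2) and the standard library are available. Lean on these libraries where they do the work, as an engineer would, in place of code of your own. Each camera call takes 0.05 s, during which the arm holds its last target. There are 200 camera calls.

## Task

Drive the ingot out of the mould with the nose of the brass tool, lay the tool down, and set the ingot in the bowl of beads without dropping it from above the rim. Then take the tool again and stir with the paddle down among the beads, three full wide circles reaching well over to both the left and right of the bowl so that beads of every colour really shift, without spilling any. Finally lay the tool back on its rack the way it lay, and leave the jar, pliers and file where they are.

Things in the scene. Friction and masses are not known exactly. Their poses are not given: they have to be found in the camera images.
- rod_center (a point): middle (and mid-height) of the loose brass tool, 200 mm long, about 0.14 kg: a bar 10 x 10 mm with a plain drift nose at one end (+x of this frame) and at the other (-x) a flat paddle 18 mm wide, 6 mm thick, 40 mm long. x runs towards the nose, z up as it lies. It starts level on the rack, nose away from the robot, axis 35 mm above the bench.
- rod_nose (a point): end of the nose of the brass tool, on its axis, 100 mm from the middle
- rod_paddle (a point): end of the paddle of the brass tool, on its axis, 100 mm from the middle
- rack: fixed wooden tool rack. Origin on the bench below its middle, x along the tool. Two crossbars, 10 mm thick and 70 mm wide (along y), stand at x = -55 and +80 mm; the tool lies on their flat tops, 30 mm above the bench, between lips 6 mm high at the bars' ends, 58 mm apart. Between the bars is only a base board 50 mm wide and 8 mm high.
- mould: fixed dark steel ingot mould. Origin on the bench below the middle of its bore; x runs along the bore, from the entry to the exit, away from the robot. The bore is a straight level channel, 70 mm long (x = -35 to +35 mm), 18 mm wide, floor 31.5 mm and wall tops 53.5 mm above the bench. All bridged over at most 63 mm high. Base plate 90 x 100 mm, 12 mm high.
- mould_entry (a point): centre of the bore's open near end, on the centre line of bore and ingot, 39.5 mm above the bench. A sprung bright strip over the bore, 7 mm wide, presses on the ingot, which therefore slides stiffly (about 5 to 15 N); the 10 mm bar passes freely under it.
- mould_exit (a point): centre of the bore's open far end, 39.5 mm above the bench. From here a tongue 16 mm wide, flush with the bore's floor, runs on 65 mm further, so that the ingot stays lying on it when pushed just clear of the bore; there is free space on both sides of the tongue, down to the bench or base plate.
- ingot_center (a point): centre of the loose silvery ingot, a bar 30 mm long (along its x, the bore's direction), 16 mm wide and 16 mm high, about 0.08 kg; at the start it is wedged inside the mould's bore, near the middle
- bowl: fixed round white bowl, its axes parallel to the world's. Origin on the bench at its centre; outer radius 70 mm at the foot and 82 mm at the rim, rim 45 mm high, wall 5 mm, inner floor 6 mm above the bench
- jar: bystander: loose jar with a black cap, radius 28 mm, 70 mm high; origin at the centre of its underside
- pliers: bystander: loose pliers with black grips lying on the bench, about 120 x 60 mm, 12 mm high; origin below the pivot
- file: bystander: loose file with a wooden handle lying on the bench, 200 mm long along x, 20 mm high; origin below its middle
- bead0_center (a point): centre of a loose blue polishing bead in the bowl, a solid ball 18 mm across
- bead1_center (a point): centre of a loose yellow polishing bead in the bowl, a solid ball 18 mm across
- bead2_center (a point): centre of a loose red polishing bead in the bowl, a solid ball 18 mm across
- bead3_center (a point): centre of a loose blue polishing bead in the bowl, a solid ball 18 mm across
- bead4_center (a point): centre of a loose yellow polishing bead in the bowl, a solid ball 18 mm across
- bead5_center (a point): centre of a loose red polishing bead in the bowl, a solid ball 18 mm across
- bead6_center (a point): centre of a loose blue polishing bead in the bowl, a solid ball 18 mm across
- bead7_center (a point): centre of a loose yellow polishing bead in the bowl, a solid ball 18 mm across
Not all that is in view belongs to the job. Of the things that look like the rack, take the one that is farthest to the robot's left at the start.

How it is judged:
By the outcome, as a careful person would: the job done as asked, in the order asked, and still so for the second after the job is handed in, with the robot touching nothing.
It also fails if it takes over 72 s, if anything falls off the work surface, if the arm or the gripper's body presses on something with over 40 N, if the wrist force passes 120 N, or if a joint passes its speed limit or range.

## Working session

There is one attempt and no reset: what is moved stays moved. The work goes in short steps, Python scripts to look and compute and a tool call to move; the robot and the scene stay as the last step left them, time stands still between calls to the robot, and variables do not carry over. Pictures are saved under pics/ and viewed, at most 10 in all, crops included, and the job is handed in when it is done.

Besides the shell and the picture viewer there is one more tool, called after "Call:" by a JSON object that holds its "op" and its "data", one argument or row to a line. send_rows: Moves the arm, as the interface text tells. Its arguments: {"type":"object","properties":{"plan":{"type":"array"},"newtons":{"type":"number"}},"required":["plan"]}

```bash
mkdir -p pics
cat > h.py <<'E'
import numpy as np, cv2
from cell import readout, viewer, robot, spotter
def ray(cam,uv):
    c=viewer.calibration(cam);K=np.array(c["K"],float);d=np.array(c["dist"],float);T=np.array(c["cam_to_world"])
    p=cv2.undistortPoints(np.array(uv,float).reshape(-1,1,2),K,d).reshape(-1,2)
    v=np.c_[p[:,0],-p[:,1],-np.ones(len(p))]@T[:3,:3].T
    return T[:3,3],v
def at_z(cam,uv,z):
    o,v=ray(cam,uv); return o+v*((z-o[2])/v[:,2])[:,None]
def proj(cam,P):
    c=viewer.calibration(cam);K=np.array(c["K"],float);d=np.array(c["dist"],float);T=np.array(c["cam_to_world"])
    q=(np.atleast_2d(P)-T[:3,3])@T[:3,:3]; q=q*[1,-1,-1]
    return cv2.projectPoints(q,np.zeros(3),np.zeros(3),K,d)[0].reshape(-1,2)
def st():
    s=readout.observe(); print({k:np.round(s[k],4) for k in("time_s","joint_positions","eef_pos","tool_rot","wrist_force","grip_width","grasp_force")})
    return s
E
python3 - <<'E'
from h import *
st()
for c in("top","scene"):
    im=viewer.get_image(c); cv2.imwrite(f"pics/{c}0.png",im)
    T=np.array(viewer.calibration(c)["cam_to_world"]);print(c,T.round(3).tolist())
    for l in("rod_center","rack","mould","ingot_center","bowl","jar","pliers","file"):
        try:
            for d in spotter.spot_in(c,l)[:4]:
                b=d["box"];print(l,round(d["conf"],2),np.round(b),at_z(c,[((b[0]+b[2])/2,(b[1]+b[3])/2)],0.03).round(3)[0,:2])
        except Exception as e: print(l,e)
E
```

```text
{'time_s': np.float64(0.0), 'joint_positions': array([ 1.5291e+00,  3.5940e-01,  1.1100e-02, -4.0000e-04, -1.2241e+00,
       -2.8810e-01]), 'eef_pos': array([0.2184, 0.6382, 0.2304]), 'tool_rot': array([ 9.864e-01, -1.642e-01, -1.000e-04,  8.000e-04]), 'wrist_force': array([-0.4553,  0.1032, -0.6708]), 'grip_width': np.float64(0.0855), 'grasp_force': np.float64(0.0)}
top [[0.014, 0.998, -0.065, 0.393], [-1.0, 0.014, -0.003, -0.016], [-0.002, 0.065, 0.998, 1.307], [0.0, 0.0, 0.0, 1.0]]
rod_center 0.75 [314. 170. 329. 225.] [ 0.501 -0.012]
rod_center 0.62 [432. 141. 438. 195.] [ 0.608 -0.401]
rod_center 0.48 [369. 154. 418. 204.] [ 0.567 -0.256]
rack 0.8 [386. 269. 418. 316.] [ 0.182 -0.289]
rack 0.78 [314. 174. 334. 219.] [ 0.503 -0.02 ]
rack 0.63 [342. 222. 368. 273.] [ 0.332 -0.126]
mould 0.92 [244. 152. 275. 193.] [0.583 0.201]
bowl 0.69 [367. 153. 415. 204.] [ 0.568 -0.25 ]
bowl 0.58 [242. 148. 274. 192.] [0.591 0.208]
jar 0.55 [325.  96. 339. 122.] [ 0.809 -0.044]
pliers 0.73 [188. 148. 204. 184.] [0.603 0.422]
pliers 0.5 [316. 168. 328. 226.] [ 0.501 -0.015]
file 0.75 [430. 140. 441. 194.] [ 0.61  -0.402]
scene [[-0.112, -0.694, 0.712, 1.349], [0.994, -0.075, 0.083, 0.097], [-0.005, 0.717, 0.698, 0.928], [0.0, 0.0, 0.0, 1.0]]
rod_center 0.71 [309. 193. 334. 247.] [ 0.511 -0.006]
rack 0.76 [296. 200. 334. 255.] [ 0.538 -0.018]
rack 0.59 [218. 123. 268. 158.] [ 0.196 -0.291]
mould 0.82 [381. 223. 421. 284.] [0.601 0.201]
jar 0.83 [274. 301. 306. 335.] [ 0.811 -0.041]
pliers 0.78 [484. 250. 510. 291.] [0.629 0.43 ]
file 0.63 [145. 214. 180. 280.] [ 0.646 -0.39 ]
file 0.46 [310. 194. 330. 248.] [ 0.513 -0.01 ]
```

Run:
```python
import cv2,numpy as np
t=cv2.imread("pics/top0.png")[90:330,170:490];cv2.imwrite("pics/t0.png",cv2.resize(t,None,fx=2.5,fy=2.5,interpolation=2))
t=cv2.imread("pics/scene0.png")[110:350,130:530];cv2.imwrite("pics/s0.png",cv2.resize(t,None,fx=2,fy=2,interpolation=2))
```

```text
(no output)
```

View pics/t0.png

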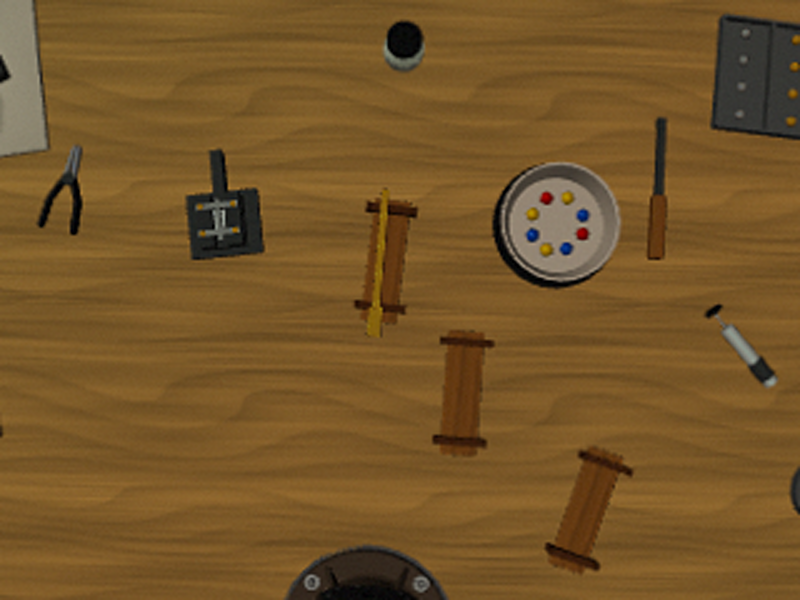

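View pics/s0.png

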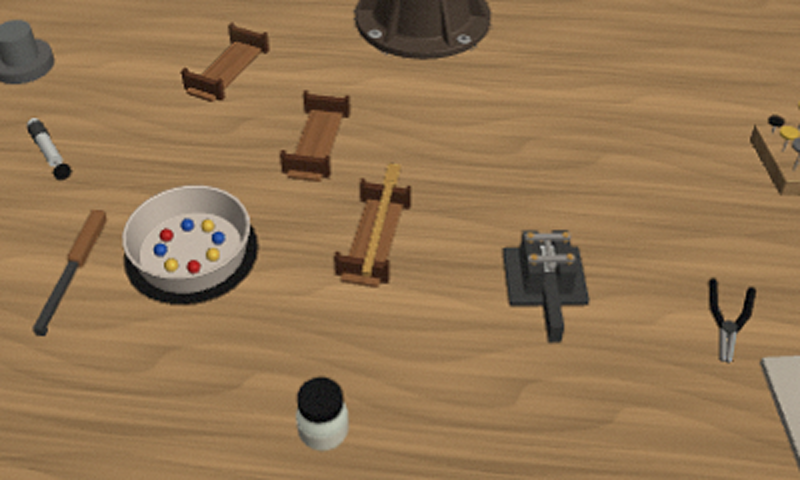

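Rack candidates (top picture): A (324,196), holding the brass tool; B (355,247), empty; C (402,292), empty. A is the farthest left (largest y) and it carries the tool. Others: the file at (432,167) and the torch-like thing at (466,230) are not the tool. The mould is at (260,178), bowl at (392,179), jar at (332,109), pliers at (196,166).

Next I fit accurate poses by matching silhouettes in both cameras, and make the check crop.

```bash
cat > fit.py <<'E'
from h import *
from scipy.optimize import minimize
S=4
def boxpts(x0,x1,y0,y1,z0,z1): return np.array([[x,y,z] for x in(x0,x1) for y in(y0,y1) for z in(z0,z1)],float)
ROD=[boxpts(-.06,.1,-.005,.005,-.005,.005),boxpts(-.1,-.06,-.009,.009,-.003,.003)]
MOULD=[boxpts(-.045,.045,-.05,.05,0,.012),boxpts(.03,.1,-.008,.008,.012,.0315),boxpts(-.035,.035,-.02,.02,.012,.0535)]
RACK=[boxpts(-.06,-.05,-.035,.035,0,.03),boxpts(.075,.085,-.035,.035,0,.03),boxpts(-.06,.085,-.025,.025,0,.008)]+[boxpts(x-.005,x+.005,*y,.03,.036) for x in(-.055,.08) for y in((-.035,-.029),(.029,.035))]
def render(cam,boxes,p,z=0.,pitch=0.):
    c,s=np.cos(p[2]),np.sin(p[2]);R=np.array([[c,-s,0],[s,c,0],[0,0,1]])
    cp,sp=np.cos(pitch),np.sin(pitch);R=R@np.array([[cp,0,-sp],[0,1,0],[sp,0,cp]])
    m=np.zeros((400*S,640*S),np.uint8)
    for b in boxes:
        q=proj(cam,b@R.T+[p[0],p[1],z]);h=cv2.convexHull(np.float32((q+.5)*S-.5))
        cv2.fillConvexPoly(m,np.int32(np.round(h*16)),255,shift=4)
    return cv2.resize(m,(640,400),interpolation=cv2.INTER_AREA)/255.
def fit(masks,boxes,p0,z=0.,pitch=0.):
    ms={c:cv2.GaussianBlur(np.float32(m),(0,0),1.) for c,m in masks.items()}
    f=lambda p:sum(((cv2.GaussianBlur(render(c,boxes,p,z,pitch),(0,0),1.)-m)**2).sum() for c,m in ms.items())
    r=minimize(f,p0,method="Nelder-Mead",options=dict(initial_simplex=np.array(p0)+np.array([[0,0,0],[.012,0,0],[0,.012,0],[0,0,.1]]),xatol=2e-4,fatol=1e-2,maxiter=150))
    return r.x,r.fun,sum(m.sum() for m in ms.values())
def brass(im,roi):
    h=cv2.cvtColor(im,cv2.COLOR_BGR2HSV);m=np.zeros(im.shape[:2],np.float32);x0,y0,x1,y1=roi
    b,g,r=[im[...,i].astype(float) for i in range(3)]
    m[y0:y1,x0:x1]=(h[...,1]>150)[y0:y1,x0:x1]&(h[...,2]>130)[y0:y1,x0:x1]&(h[...,0]>18)[y0:y1,x0:x1]
    return m
E
python3 - <<'E'
from fit import *
M={}
for c in("top","scene"):
    viewer.get_image(c)
    for l,b0 in(("rod_center",{"top":(322,197),"scene":(321,220)}),("mould",{"top":(260,173),"scene":(401,253)}),("rack",{"top":(324,196),"scene":(315,228)}),("bowl",{"top":(392,179),"scene":(225,232)})):
        for d in spotter.outline_of(c,l):
            b=d["box"];ct=np.array([(b[0]+b[2])/2,(b[1]+b[3])/2])
            if np.hypot(*(ct-b0[c]))<14: M[(l,c)]=d["mask"];print(l,c,round(d["conf"],2),b,d["mask"].sum());break
np.savez("masks.npz",**{f"{k[0]}|{k[1]}":v for k,v in M.items()})
for l,B,p0,z in(("rod_center",ROD,[.503,-.012,0],.035),("mould",MOULD,[.57,.2,0],0),("rack",RACK,[.49,-.018,0],0)):
    for cs in(("top","scene"),("top",),("scene",)):
        ms={c:M[(l,c)] for c in cs if (l,c) in M}
        if ms: print(l,cs,*[np.round(v,4) for v in fit(ms,B,p0,z)])
im={c:cv2.imread(f"pics/{c}0.png") for c in("top","scene")}
bm={"top":brass(im["top"],(308,160,340,230)),"scene":brass(im["scene"],(300,185,345,255))}
for cs in(("top","scene"),("top",),("scene",)): print("brass",cs,*[np.round(v,4) for v in fit({c:bm[c] for c in cs},ROD,[.503,-.012,0],.035)])
a=cv2.resize(im["top"][160:235,300:350],None,fx=7,fy=7,interpolation=cv2.INTER_NEAREST)
b=np.dstack([cv2.resize(bm["top"][160:235,300:350]*255,None,fx=7,fy=7,interpolation=cv2.INTER_NEAREST)]*3)
cv2.imwrite("pics/rackcrop.png",np.hstack([a,b.astype(np.uint8)]))
E
```

```text
rod_center top 0.74 [315.2, 167.2, 327.3, 222.6] 232
mould top 0.97 [243.7, 150.7, 275.8, 194.7] 874
rack top 0.58 [312.6, 171.6, 334.5, 218.3] 581
bowl top 0.77 [368.7, 153.4, 415.5, 205.4] 1866
rod_center scene 0.54 [309.3, 194.1, 332.8, 247.7] 312
mould scene 0.63 [378.8, 223.6, 422.0, 282.4] 1542
bowl scene 0.68 [190.2, 205.6, 259.4, 263.8] 3072
rod_center ('top', 'scene') [ 0.5084 -0.01   -0.0698] 25.136 544.0
rod_center ('top',) [ 0.5086 -0.012  -0.0736] 7.8253 232.0
rod_center ('scene',) [ 0.5076 -0.0088 -0.0723] 1.9621 312.0
mould ('top', 'scene') [0.5622 0.2048 0.1179] 60.115 2416.0
mould ('top',) [0.5627 0.2046 0.116 ] 3.3246 874.0
mould ('scene',) [0.5618 0.2049 0.114 ] 55.8457 1542.0
rack ('top', 'scene') [ 0.5036 -0.0194 -0.11  ] 94.3692 581.0
rack ('top',) [ 0.5036 -0.0194 -0.11  ] 94.3692 581.0Traceback (most recent call last):
  File "<stdin>", line 16, in <module>
  File "fit.py", line 19, in fit
    r=minimize(f,p0,method="Nelder-Mead",options=dict(initial_simplex=np.array(p0)+np.array([[0,0,0],[.012,0,0],[0,.012,0],[0,0,.1]]),xatol=2e-4,fatol=1e-2,maxiter=150))
   
[... 267 characters left out ...]
,boxes,p,z,pitch),(0,0),1.)-m)**2).sum() for c,m in ms.items())
               ~~~^^^^^^^^^^^^^^^^^^^^^^^^^^^^^^^^^^^^^^^^^^^^^^^^^^^^^^^^^^^^^^^^^^^^^^^^^^^^^^^^^^^^^^^^^^^
  File "fit.py", line 18, in <genexpr>
    f=lambda p:sum(((cv2.GaussianBlur(render(c,boxes,p,z,pitch),(0,0),1.)-m)**2).sum() for c,m in ms.items())
                                      ~~~~~~^^^^^^^^^^^^^^^^^^^
  File "fit.py", line 13, in render
    q=proj(cam,b@R.T+[p[0],p[1],z]);h=cv2.convexHull(np.float32((q+.5)*S-.5))
  File "h.py", line 11, in proj
    c=viewer.calibration(cam);K=np.array(c["K"],float);d=np.array(c["dist"],float);T=np.array(c["cam_to_world"])
ValueError: time passes only in moves, steps and waits
```

```bash
sed -i 's/^def ray/import functools,json,os\n@functools.lru_cache(None)\ndef cal(c):\n    f=f"cal_{c}.json"\n    if not os.path.exists(f): json.dump({k:np.array(v).tolist() for k,v in viewer.calibration(c).items()},open(f,"w"))\n    return json.load(open(f))\ndef ray/; s/c=viewer.calibration(cam)/c=cal(cam)/' h.py
python3 - <<'E'
from fit import *
M=np.load("masks.npz")
im={c:cv2.imread(f"pics/{c}0.png") for c in("top","scene")}
bm={"top":brass(im["top"],(308,160,340,230)),"scene":brass(im["scene"],(300,185,345,255))}
for cs in(("top","scene"),("top",),("scene",)): print("brass",cs,*[np.round(v,4) for v in fit({c:bm[c] for c in cs},ROD,[.503,-.012,0],.035)])
# bowl: rim circle r=.082 z=.045 union foot
from scipy.optimize import minimize
t=np.linspace(0,2*np.pi,40)
for c in("top","scene"):
    m=cv2.GaussianBlur(np.float32(M["bowl|"+c]),(0,0),1)
    cyl=np.vstack([np.c_[.082*np.cos(t),.082*np.sin(t),0*t+.045],np.c_[.07*np.cos(t),.07*np.sin(t),0*t]])
    f=lambda p:((cv2.GaussianBlur(render(c,[cyl],[p[0],p[1],0]),(0,0),1)-m)**2).sum()
    r=minimize(f,[.568,-.25],method="Nelder-Mead",options=dict(xatol=2e-4,fatol=1e-2));print("bowl",c,r.x.round(4),r.fun)
# dark rack bars & overlays
o=im["top"].copy().astype(float)
e=render("top",RACK,[.5036,-.0194,-.11])
a=cv2.resize(im["top"][160:235,300:350],None,fx=5,fy=5,interpolation=cv2.INTER_NEAREST)
b=cv2.cvtColor(np.uint8(bm["top"][160:235,300:350]*255),cv2.COLOR_GRAY2BGR);b=cv2.resize(b,None,fx=5,fy=5,interpolation=0)
o[...,2]=np.maximum(o[...,2],255*e*0.7);d=cv2.resize(np.uint8(o[160:235,300:350]),None,fx=5,fy=5,interpolation=0)
cv2.imwrite("pics/rackcrop.png",np.hstack([a,b,d]))
E
```

```text
brass ('top', 'scene') [ 0.5089 -0.0112 -0.0605] 223.3974 175.0
brass ('top',) [ 0.5108 -0.0118 -0.0705] 14.9587 159.0
brass ('scene',) [-1.0892 -0.2811  0.154 ] 1.8668 16.0
bowl top [ 0.5626 -0.2498] 124.71394509584653
bowl scene [ 0.5809 -0.2476] 453.19309562106093
```

View pics/rackcrop.png

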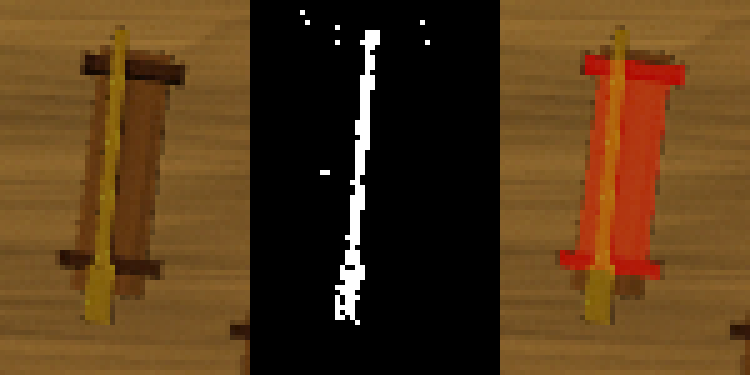

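The crop shows the brass tool lying on rack A, nose at the top (crop 120,30) and paddle at the bottom (100,305). The other two racks are empty, so A is right, and the fitted rack outline overlays well. Now I approach.

Call:
{"op": "send_rows", "data": {
  "plan": [0.045, 0, 0, 0, -7.4, 0.045, 0, 0, 0, -7.4, 0.045, 0.0229, 0.0448, 0, 0, 0.045, 0.0229, 0.0448, 0, 0, 0.045, 0.0229, 0.0448, 0, 0, 0.045, 0.0229, 0.0448, 0, 0, 0.045, 0.0229, 0.0448, 0, 0, 0.045, 0.0229, 0.0448, 0, 0, 0.045, 0.0229, 0.0448, 0, 0, 0.045, 0.0229, 0.0448, 0, 0],
  "newtons": 100
}}

```text
time_s: 2.65
eef_pos: [0.3761, 0.2666, 0.2317]
tool_rot: [0.999, -0.036, 0.0, -0.0]
wrist_force: [1.2, 0.3, -0.5]
grip_width: 0.0452
grasp_force: 0.0
```

Call:
{"op": "send_rows", "data": {
  "plan": [0.045, 0.0229, 0.0448, 0, 0, 0.045, 0.0229, 0.0448, 0, 0, 0.045, 0.0229, 0.0448, 0, 0, 0.045, 0.0229, 0.0448, 0, 0, 0.045, 0.0229, 0.0448, 0, 0, 0.045, 0.0229, 0.0448, 0, 0, 0.045, 0, 0, 0.035, 0, 0.045, 0, 0, 0.035, 0, 0.045, 0, 0, 0.035, 0, 0.045, 0, 0, 0.035, 0]
}}

```text
time_s: 3.9
eef_pos: [0.4937, -0.01, 0.0905]
tool_rot: [0.999, -0.036, 0.0, -0.0]
wrist_force: [-0.0, 0.0, -1.0]
grip_width: 0.0448
grasp_force: 0.0
```

Call:
{"op": "send_rows", "data": {
  "plan": [0.045, 0, 0, 0.03, 0, 0.045, 0, 0, 0.03, 0, 0.045, 0, 0, 0.0135, 0, 0, 0, 0, 0, 0, 0, 0, 0, 0, 0, 0, 0, 0, 0, 0, 0, 0, 0, 0, 0, 0, 0, 0, 0, 0, 0, 0, 0, -0.03, 0, 0, 0, 0, -0.03, 0, 0, 0, 0, -0.02, 0],
  "newtons": 100
}}

```text
invalid input
```

```bash
cat > rod.py <<'E'
from fit import *
import sys
def rodfit(p0,z,pitch=0.,save=None):
    M={}
    for c in("top","scene"):
        im=viewer.get_image(c)
        if save: cv2.imwrite(f"pics/{save}_{c}.png",im)
        u=proj(c,[p0[0],p0[1],z])[0]
        for d in spotter.outline_of(c,"rod_center"):
            b=d["box"]
            if np.hypot((b[0]+b[2])/2-u[0],(b[1]+b[3])/2-u[1])<20: M[c]=d["mask"];print(c,round(d["conf"],2),np.round(b),d["mask"].sum());break
    for cs in(("top","scene"),("top",),("scene",)):
        ms={c:M[c] for c in cs if c in M}
        if ms: print(cs,*[np.round(v,4) for v in fit(ms,ROD,p0,z,pitch)])
E
python3 - <<'E'
from rod import *
s=st(); e=s["eef_pos"]
rodfit([.5086,-.011,-.072],e[2]+.018,save="lift")
E
```

```text
{'time_s': np.float64(3.9), 'joint_positions': array([ 3.7870e-01,  2.0590e-01, -5.6750e-01,  1.0000e-04, -7.9660e-01,
        1.1203e+00]), 'eef_pos': array([ 0.4937, -0.01  ,  0.0905]), 'tool_rot': array([ 9.994e-01, -3.580e-02,  4.000e-04, -1.000e-04]), 'wrist_force': array([-0.0108,  0.0264, -0.9809]), 'grip_width': np.float64(0.0448), 'grasp_force': np.float64(0.0)}
```

Call:
{"op": "send_rows", "data": {
  "plan": [0.045, 0, 0, 0.03, 0, 0.045, 0, 0, 0.03, 0, 0.045, 0, 0, 0.0135, 0, 0, 0, 0, 0, 0, 0, 0, 0, 0, 0, 0, 0, 0, 0, 0, 0, 0, 0, 0, 0, 0, 0, 0, -0.03, 0, 0, 0, 0, -0.03, 0, 0, 0, 0, -0.03, 0],
  "newtons": 100
}}

```text
time_s: 5.35
eef_pos: [0.4935, -0.0099, 0.1094]
tool_rot: [0.999, -0.036, 0.0, -0.0]
wrist_force: [0.9, 0.4, -1.9]
grip_width: 0.0079
grasp_force: 98.0
```

Run:
```python
from rod import *
s=st(); e=s["eef_pos"]
rodfit([.5086,-.011,-.072],e[2]+.018,save="lift")
a=cv2.imread("pics/lift_top.png")[140:240,270:370];b=cv2.imread("pics/lift_scene.png")[160:260,270:370]
cv2.imwrite("pics/lift.png",cv2.resize(np.hstack([a,b]),None,fx=4,fy=4,interpolation=2))
```

```text
{'time_s': np.float64(5.35), 'joint_positions': array([ 3.7900e-01,  1.8060e-01, -5.4590e-01, -1.0000e-04, -8.4360e-01,
        1.1204e+00]), 'eef_pos': array([ 0.4935, -0.0099,  0.1094]), 'tool_rot': array([ 9.994e-01, -3.580e-02,  3.000e-04, -2.000e-04]), 'wrist_force': array([ 0.9056,  0.3751, -1.875 ]), 'grip_width': np.float64(0.0079), 'grasp_force': np.float64(98.044)}
scene 0.71 [311. 186. 327. 222.] 204
('top', 'scene') [ 0.5127 -0.0086 -0.0509] 99.888 204.0
('scene',) [ 0.5127 -0.0086 -0.0509] 99.888 204.0
```

View pics/lift.png

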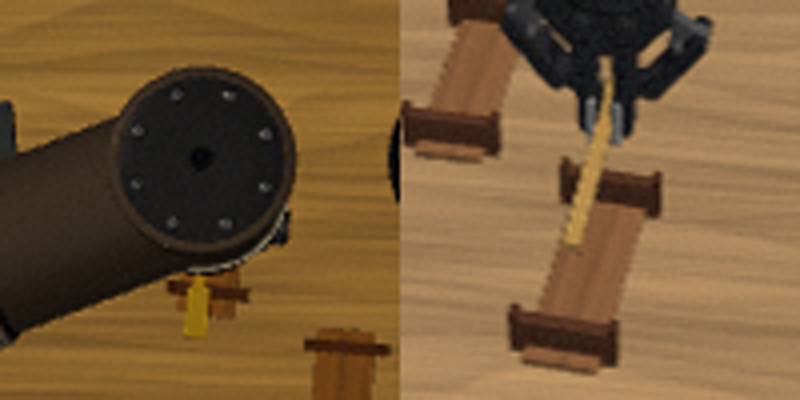

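The tool is held firmly and level; its nose is at scene pixel (313,221). I move to the mould entry, nose 20 mm short of it.

Call:
{"op": "send_rows", "data": {
  "plan": [0, 0, 0, 0, -5.4, 0, 0, 0, 0, -5.35, 0, -0.0153, -0.041, 0, 0, 0, -0.0153, -0.041, 0, 0, 0, -0.0153, -0.041, 0, 0, 0, -0.0153, -0.041, 0, 0, 0, -0.0155, -0.0412, 0, 0, 0, 0, 0, 0.029, 0, 0, 0, 0, 0.029, 0, 0, 0, 0, 0.0294, 0]
}}

```text
time_s: 6.8
eef_pos: [0.393, 0.1847, 0.0189]
tool_rot: [0.998, 0.058, -0.0, 0.0]
wrist_force: [0.8, 0.3, -1.9]
grip_width: 0.0074
grasp_force: 98.4
```

Run:
```python
from rod import *
s=st(); e=s["eef_pos"];q=s["tool_rot"];yaw=2*np.arctan2(q[1],q[0]);print("yaw",yaw)
im=viewer.get_image("scene")
u=np.array([np.cos(yaw),np.sin(yaw)])
def L(d,z): return [e[0]+d*u[0],e[1]+d*u[1],z]
pts=proj("scene",[L(.03,e[2]+.018),L(.115,e[2]+.018)])
m=.116;M=np.array([.5625,.2047]);um=np.array([np.cos(m),np.sin(m)])
mp=proj("scene",[[*(M+um*x),z] for x,z in((-.035,.0395),(.1,.0315))])
mt=proj("top",[[*(M+um*x),z] for x,z in((-.035,.0395),(.1,.0315))])
print(pts,mp)
k=6;x0,y0=360,190
c=cv2.resize(im[y0:y0+95,x0:x0+80],None,fx=k,fy=k,interpolation=0)
def ln(a,b,col): cv2.line(c,*[tuple(int(v) for v in (np.array(p)-[x0,y0]+.5)*k) for p in(a,b)],col,1)
ln(pts[0],pts[1],(0,0,255));ln(mp[0],mp[1],(0,255,0))
cv2.imwrite("pics/entry.png",c)
```

```text
{'time_s': np.float64(6.8), 'joint_positions': array([ 8.967e-01,  2.373e-01, -7.675e-01, -3.000e-04, -5.671e-01,
        7.908e-01]), 'eef_pos': array([0.393 , 0.1847, 0.0189]), 'tool_rot': array([ 9.983e-01,  5.820e-02, -4.000e-04,  3.000e-04]), 'wrist_force': array([ 0.8319,  0.2597, -1.9432]), 'grip_width': np.float64(0.0074), 'grasp_force': np.float64(98.38)}
yaw 0.11654057374958697
[[396.0537696  200.44587659]
 [399.84307091 223.41355681]] [[401.00722893 228.68358899]
 [407.55804913 273.37377364]]
```

View pics/entry.png

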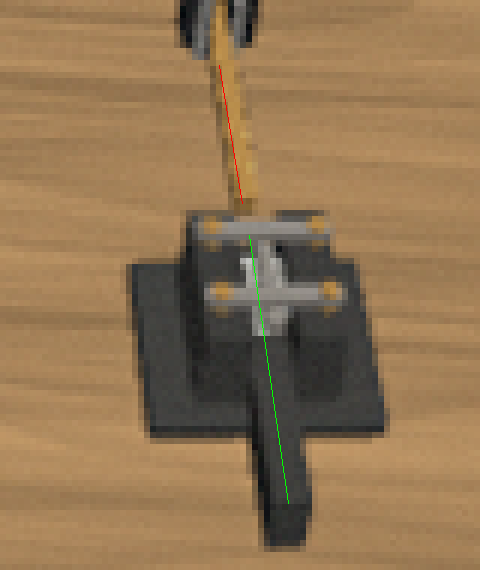

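Run:
```python
from fit import *
e=np.array([.393,.1847,.0189]);yaw=.1165;u=np.array([np.cos(yaw),np.sin(yaw)]);n=np.array([-u[1],u[0]])
im=viewer.get_image("scene").astype(float)
b,g,r=im[...,0],im[...,1],im[...,2]
# rod rows: print R-B profile; predicted center/edges of top face
for d in(.05,.065,.08,.095,.105):
    c=proj("scene",[[*(e[:2]+u*d+n*s),e[2]+z] for s,z in((-.005,.023),(.005,.023),(0,.018))])
    v=int(round(c[2][1]));x=np.arange(int(c[2][0])-7,int(c[2][0])+9)
    print("rod",d,c.round(1).tolist(),v,x[0],(r-b)[v,x].astype(int).tolist(), r[v,x].astype(int).tolist())
M=np.array([.5625,.2047]);m=.116;um=np.array([np.cos(m),np.sin(m)]);nm=np.array([-um[1],um[0]])
for d in(.06,.07,.08,.09):
    c=proj("scene",[[*(M+um*d+nm*s),.0315] for s in(-.008,.008)])
    v=int(round(c[0][1]));x=np.arange(int(c[0][0])-6,int(c[0][0])+14)
    print("tongue",d,c.round(1).tolist(),v,x[0],(r-b)[v,x].astype(int).tolist(),r[v,x].astype(int).tolist())
hs=cv2.cvtColor(np.uint8(im),cv2.COLOR_BGR2HSV)
roi=np.zeros(r.shape,bool);roi[222:245,385:422]=1
w=roi&(r-b>70)&(r>120);nn,lab,s_,cc=cv2.connectedComponentsWithStats(np.uint8(w));print(cc[1:].round(1).tolist(),s_[1:,4])
for x in(-.025,-.02,0,.01,.015): print(x,proj("scene",[[*(M+um*x),.06]])[0].round(1))
```

```text
rod 0.05 [[395.3, 204.4], [399.0, 204.3], [396.9, 205.7]] 206 389 [69, 70, 70, 71, 70, 62, 65, 94, 111, 111, 89, 68, 71, 71, 68, 70] [150, 154, 151, 152, 155, 131, 113, 156, 187, 187, 168, 149, 153, 153, 154, 151]
rod 0.065 [[395.9, 208.3], [399.7, 208.3], [397.6, 209.7]] 210 390 [75, 79, 78, 77, 80, 64, 94, 115, 107, 100, 85, 76, 79, 78, 78, 79] [163, 166, 167, 164, 171, 134, 159, 194, 180, 181, 173, 168, 170, 168, 162, 169]
rod 0.08 [[396.6, 212.4], [400.3, 212.4], [398.2, 213.7]] 214 391 [77, 76, 79, 77, 73, 54, 84, 110, 109, 98, 80, 78, 80, 80, 85, 84] [163, 166, 166, 165, 155, 106, 136, 183, 185, 181, 171, 169, 171, 177, 175, 180]
rod 0.095 [[397.2, 216.5], [401.0, 216.5], [398.9, 217.8]] 218 391 [80, 81, 80, 80, 80, 71, 80, 103, 110, 111, 92, 77, 79, 78, 79, 78] [174, 168, 171, 171, 173, 149, 143, 174, 185, 187, 174, 169, 169, 165, 167, 169]
rod 0.105 [[397.7, 219.3], [401.5, 219.3], [399.4, 220.6]] 221 392 [79, 80, 80, 83, 82, 58, 83, 108, 109, 102, 86, 81, 80, 79, 80, 81] [168, 177, 170, 174, 175, 123, 141, 183, 185, 183, 178, 173, 173, 174, 172, 171]
tongue 0.06 [[402.1, 260
[... 346 characters left out ...]
, 65, 62, 65, 103, 149, 160, 158, 159, 155]
tongue 0.08 [[403.1, 266.6], [409.8, 266.6]] 267 397 [79, 83, 82, 87, 61, 21, 0, 4, 4, 4, 3, 3, 1, -4, 69, 86, 85, 84, 85, 84] [176, 175, 176, 182, 140, 59, 16, 46, 61, 64, 67, 67, 64, 54, 156, 183, 182, 183, 184, 183]
tongue 0.09 [[403.7, 270.0], [410.4, 269.9]] 270 397 [81, 82, 83, 84, 88, 55, -4, 1, 2, 2, 3, 2, 3, 1, 29, 75, 83, 81, 79, 77] [177, 178, 179, 179, 187, 116, 20, 25, 57, 63, 66, 61, 64, 65, 99, 159, 172, 172, 172, 169]
[[388.7, 225.7], [413.0, 225.7], [395.0, 227.0], [412.3, 226.8], [396.7, 238.0], [414.6, 237.8]] [ 75 131   5   6   7   5]
-0.025 [402.4 226.1]
-0.02 [402.7 227.6]
0 [403.7 233.6]
0.01 [404.2 236.7]
0.015 [404.4 238.2]
```

Against the picture the rod matches its prediction, but the mould's tongue and bolts lie about 0.8 px (1.8 mm) further left than I fitted. I correct for that and enter.

Call:
{"op": "send_rows", "data": {
  "plan": [0, 0, -0.0018, -0.0026, 0, 0, 0, 0, 0, 0, 0, 0.01, 0, 0, 0, 0, 0.005, 0, 0, 0, 0, 0.005, 0, 0, 0, 0, 0.005, 0, 0, 0, 0, 0.005, 0, 0, 0, 0, 0.004, 0, 0, 0, 0, 0, 0, 0, 0, 0, 0, 0, 0, 0]
}}

```text
time_s: 8.15
eef_pos: [0.427, 0.1906, 0.0229]
tool_rot: [0.998, 0.058, -0.0, 0.0]
wrist_force: [0.5, 0.1, -1.7]
grip_width: 0.0075
grasp_force: 98.3
```

Call:
{"op": "send_rows", "data": {
  "plan": [0, 0.005, 0, 0, 0, 0, 0.005, 0, 0, 0, 0, 0.005, 0, 0, 0, 0, 0.005, 0, 0, 0, 0, 0.005, 0, 0, 0, 0, 0.005, 0, 0, 0, 0, 0.005, 0, 0, 0, 0, 0.005, 0, 0, 0, 0, 0, 0, 0, 0, 0, 0, 0, 0, 0]
}}

```text
time_s: 9.4
eef_pos: [0.4648, 0.1939, 0.0221]
tool_rot: [0.998, 0.058, -0.002, 0.001]
wrist_force: [-8.3, -0.3, -0.2]
grip_width: 0.0078
grasp_force: 98.6
```

Call:
{"op": "send_rows", "data": {
  "plan": [0, 0.005, 0, 0, 0, 0, 0.005, 0, 0, 0, 0, 0.005, 0, 0, 0, 0, 0.005, 0, 0, 0, 0, 0.005, 0, 0, 0, 0, 0.002, 0, 0, 0, 0, 0, 0, 0, 0, 0, 0, 0, 0, 0, 0, 0, 0, 0, 0, 0, 0, 0, 0, 0]
}}

```text
time_s: 10.65
eef_pos: [0.4937, 0.1986, 0.0231]
tool_rot: [0.998, 0.058, 0.0, -0.0]
wrist_force: [-0.4, -0.1, -1.0]
grip_width: 0.0076
grasp_force: 98.3
```

Run:
```python
from h import *
im=viewer.get_image("scene");t=viewer.get_image("top")
np.savez("push.npz",im=im,t=t)
a=cv2.resize(im[190:290,360:440],None,fx=6,fy=6,interpolation=0)
cv2.imwrite("pics/pushed.png",a[:590])
for c in("scene",):
    for d in spotter.spot_in(c,"ingot_center")[:3]: print(d)
M=np.array([.5625,.2047])+.0018*np.array([-.1157,.9933]);u=np.array([.9933,.1157])
for x in(.03,.035,.04,.07): print(x,proj("scene",[[*(M+u*x),.0475]])[0].round(1))
```

```text
{'box': [403.6, 252.4, 409.4, 265.2], 'conf': 0.6}
{'box': [275.7, 298.8, 305.9, 336.1], 'conf': 0.34}
0.03 [405.3 246.2]
0.035 [405.6 247.8]
0.04 [405.9 249.4]
0.07 [407.5 259.1]
```

View pics/pushed.png

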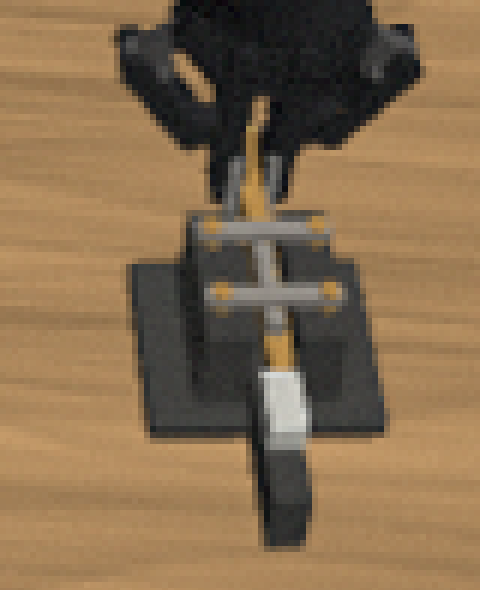

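The ingot lies clear of the bore on the tongue (crop 285,405), centre about 62 mm from the mould origin. I withdraw and lay the tool back on the rack.

Call:
{"op": "send_rows", "data": {
  "plan": [0, -0.0275, 0, 0, 0, 0, -0.0275, 0, 0, 0, 0, -0.0275, 0, 0, 0, 0, -0.0275, 0, 0, 0, 0, 0, 0, -0.029, 0, 0, 0, 0, -0.029, 0, 0, 0, 0, -0.029, 0, 0, 0, 0, 0, 5.4, 0, 0, 0, 0, 5.35, 0, 0.0246, 0.0375, 0, 0]
}}

```text
time_s: 12.05
eef_pos: [0.4066, 0.148, 0.1106]
tool_rot: [0.999, -0.034, 0.001, -0.001]
wrist_force: [0.9, 0.3, -1.6]
grip_width: 0.0078
grasp_force: 98.3
```

Call:
{"op": "send_rows", "data": {
  "plan": [0, 0.0246, 0.0375, 0, 0, 0, 0.0246, 0.0375, 0, 0, 0, 0.0246, 0.0375, 0, 0, 0, 0.0244, 0.0375, 0, 0, 0, 0, 0, 0.03, 0, 0, 0, 0, 0.03, 0, 0, 0, 0, 0.02, 0, 0, 0, 0, 0, 0, 0, 0, 0, 0, 0, 0, 0, 0, 0, 0]
}}

```text
time_s: 13.3
eef_pos: [0.4943, -0.0097, 0.031]
tool_rot: [0.999, -0.036, 0.001, -0.0]
wrist_force: [0.6, -0.4, -0.6]
grip_width: 0.0075
grasp_force: 98.4
```

Call:
{"op": "send_rows", "data": {
  "plan": [0, 0, 0, 0.0135, 0, 0, 0, 0, 0, 0, 0.045, 0, 0, 0, 0, 0.045, 0, 0, 0, 0, 0.045, 0, 0, 0, 0, 0.045, 0, 0, -0.03, 0, 0.045, 0, 0, -0.04, 0, 0.045, 0, 0, -0.035, 0, 0.045, 0, 0, 0, -5.4, 0.045, 0, 0, 0, -5.35]
}}

```text
time_s: 14.55
eef_pos: [0.4937, -0.0099, 0.1218]
tool_rot: [0.998, 0.059, 0.0, -0.0]
wrist_force: [0.4, -0.0, -0.3]
grip_width: 0.0451
grasp_force: 0.0
```

Call:
{"op": "send_rows", "data": {
  "plan": [0.045, 0.0258, -0.0345, 0, 0, 0.045, 0.0258, -0.0345, 0, 0, 0.045, 0.0258, -0.0345, 0, 0, 0.045, 0.0258, -0.0345, 0, 0, 0.045, 0.0258, -0.0345, 0, 0, 0.045, 0.0256, -0.0344, 0, 0, 0.045, 0, 0, 0.02, 0, 0.045, 0, 0, 0.02, 0, 0.045, 0, 0, 0, 0, 0.045, 0, 0, 0, 0]
}}

```text
time_s: 15.8
eef_pos: [0.6235, 0.2134, 0.0819]
tool_rot: [0.998, 0.058, 0.0, 0.0]
wrist_force: [0.4, -0.1, -0.2]
grip_width: 0.0451
grasp_force: 0.0
```

Run:
```python
from rod import *
st()
rodfit([.513,-.011,-.072],.035,save="r1")
im=cv2.imread("pics/r1_scene.png")
a=cv2.resize(im[170:270,290:430],None,fx=5,fy=5,interpolation=0);cv2.imwrite("pics/pre_ingot.png",a)
```

```text
{'time_s': np.float64(15.8), 'joint_positions': array([ 6.2530e-01,  4.5440e-01, -2.0550e-01,  4.0000e-04, -9.1070e-01,
        1.0615e+00]), 'eef_pos': array([0.6235, 0.2134, 0.0819]), 'tool_rot': array([9.983e-01, 5.810e-02, 2.000e-04, 1.000e-04]), 'wrist_force': array([ 0.407 , -0.0505, -0.153 ]), 'grip_width': np.float64(0.0451), 'grasp_force': np.float64(0.0)}
top 0.72 [315. 168. 327. 223.] 206
scene 0.76 [312. 194. 331. 248.] 243
('top', 'scene') [ 0.5089 -0.0084 -0.0633] 33.5463 449.0
('top',) [ 0.51   -0.0105 -0.0715] 4.544 206.0
('scene',) [ 0.508  -0.007  -0.0676] 10.4617 243.0
```

View pics/pre_ingot.png

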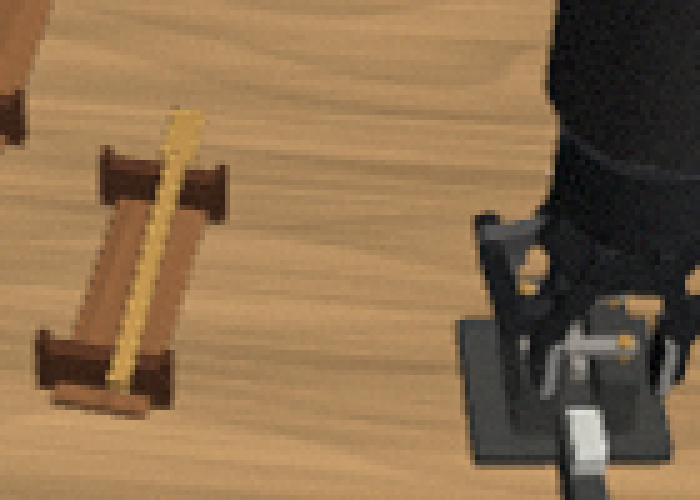

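Tool back on the rack; gripper above the ingot (crop 587,440). I grip the ingot with the fingertips.

Call:
{"op": "send_rows", "data": {
  "plan": [0.045, 0, 0, 0.02, 0, 0.045, 0, 0, 0.02, 0, 0.045, 0, 0, 0.008, 0, 0.045, 0, 0, 0, 0, 0, 0, 0, 0, 0, 0, 0, 0, 0, 0, 0, 0, 0, 0, 0, 0, 0, 0, 0, 0, 0, 0, 0, 0, -0.03, 0, 0, 0, 0, -0.04, 0],
  "newtons": 60
}}

```text
invalid input
```

Run:
```python
from h import *
st()
im=viewer.get_image("top");sc=viewer.get_image("scene");np.savez("bowl.npz",t=im,s=sc)
for i in range(8):
  if i<3:
    for d in spotter.spot_in("top",f"bead{i}_center")[:8]:
        b=d["box"];print(i,round(d["conf"],2),np.round(b),at_z("top",[((b[0]+b[2])/2,(b[1]+b[3])/2)],.015)[0,:2].round(3))
# HSV colour blobs
h=cv2.cvtColor(im,cv2.COLOR_BGR2HSV);m=np.zeros(h.shape[:2],np.uint8);m[155:205,370:415]=((h[...,1]>140)&(h[...,2]>70))[155:205,370:415]
n,l,s,c=cv2.connectedComponentsWithStats(m)
for i in range(1,n):
    if s[i,4]>4: print("blob",s[i,4],int(np.median(h[...,0][l==i])),at_z("top",[c[i]],.015)[0,:2].round(4))
t=np.linspace(0,2*np.pi,60)
a=im[140:220,350:435];k=5;a=cv2.resize(a,None,fx=k,fy=k,interpolation=0);b=cv2.resize(sc[190:270,180:270],None,fx=k,fy=k,interpolation=0)
for img,cam,x0,y0 in((a,"top",350,140),(b,"scene",180,190)):
    for r,z,col in((.082,.045,(0,0,255)),(.077,.045,(0,255,0)),(.065,.006,(255,0,255))):
        q=proj(cam,np.c_[.5626+r*np.cos(t),-.2498+r*np.sin(t),0*t+z]);cv2.polylines(img,[np.int32((q-[x0,y0]+.5)*k)],True,col,1)
cv2.imwrite("pics/bowl.png",np.hstack([a[:400,:400],b[:400,:400]]))
```

```text
{'time_s': np.float64(16.0), 'joint_positions': array([ 6.2530e-01,  4.5340e-01, -2.0560e-01,  1.0000e-04, -9.1030e-01,
        1.0615e+00]), 'eef_pos': array([0.6236, 0.2136, 0.0825]), 'tool_rot': array([ 9.983e-01,  5.800e-02,  7.000e-04, -4.000e-04]), 'wrist_force': array([-0.3407,  0.0119,  0.7519]), 'grip_width': np.float64(0.0456), 'grasp_force': np.float64(0.0)}
1 0.4 [321. 169. 329. 220.] [ 0.512 -0.025]
2 0.65 [313. 171. 336. 219.] [ 0.51  -0.023]
blob 86 18 [ 0.6397 -0.1943]
blob 64 17 [ 0.6437 -0.3187]
blob 19 1 [ 0.6034 -0.2416]
blob 18 23 [ 0.6044 -0.2707]
blob 18 23 [ 0.5811 -0.222 ]
blob 15 110 [ 0.5809 -0.2919]
blob 18 0 [ 0.5544 -0.2915]
blob 15 110 [ 0.552  -0.2224]
blob 19 22 [ 0.5323 -0.2411]
blob 17 110 [ 0.5346 -0.2691]
blob 79 17 [ 0.492  -0.1941]
blob 86 18 [ 0.4944 -0.3156]
```

View pics/bowl.png

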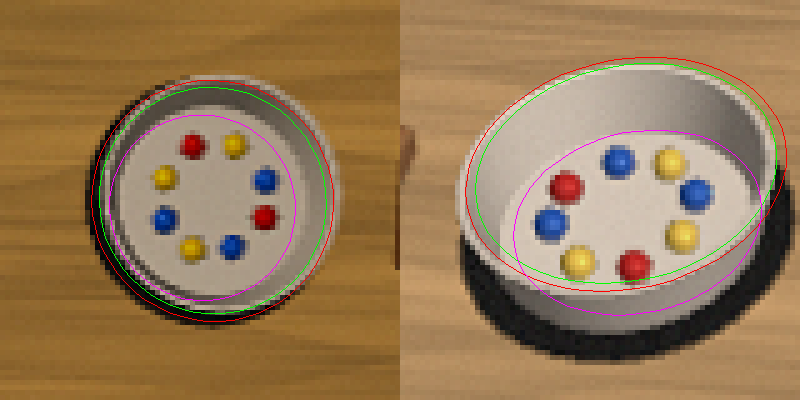

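The overlay shows the true bowl shifted right and up of my first fit (red bead at crop 193,147; ring centre near 214,198). The bead ring's centre (0.567, -0.255) agrees with that. The previous move was refused because I gave 11 rows; I send it again.

Call:
{"op": "send_rows", "data": {
  "plan": [0.045, 0, 0, 0.02, 0, 0.045, 0, 0, 0.02, 0, 0.045, 0, 0, 0.0085, 0, 0, 0, 0, 0, 0, 0, 0, 0, 0, 0, 0, 0, 0, 0, 0, 0, 0, 0, 0, 0, 0, 0, 0, -0.03, 0, 0, 0, 0, -0.03, 0, 0, 0, 0, -0.03, 0],
  "newtons": 60
}}

```text
time_s: 17.5
eef_pos: [0.623, 0.2133, 0.124]
tool_rot: [0.998, 0.058, -0.0, -0.0]
wrist_force: [0.9, 0.6, -1.4]
grip_width: 0.0146
grasp_force: 60.9
```

Call:
{"op": "send_rows", "data": {
  "plan": [0, 0, 0, 0, 5.4, 0, 0, 0, 0, 5.35, 0, -0.0026, 0.0524, 0, 0, 0, -0.0026, 0.0524, 0, 0, 0, -0.0026, 0.0524, 0, 0, 0, -0.0026, 0.0524, 0, 0, 0, -0.0026, 0.0524, 0, 0, 0, -0.0026, 0.0524, 0, 0, 0, -0.0026, 0.0524, 0, 0, 0, -0.0026, 0.0524, 0, 0]
}}

```text
time_s: 18.75
eef_pos: [0.5721, -0.2048, 0.1233]
tool_rot: [0.999, -0.036, 0.0, -0.0]
wrist_force: [0.9, 0.1, -1.3]
grip_width: 0.0141
grasp_force: 60.9
```

Call:
{"op": "send_rows", "data": {
  "plan": [0, -0.0024, 0.0522, 0, 0, 0, 0, 0, 0.02, 0, 0, 0, 0, 0.02, 0, 0, 0, 0, 0.02, 0, 0, 0, 0, 0.01, 0, 0, 0, 0, 0, 0, 0, 0, 0, 0, 0, 0, 0, 0, 0, 0, 0, 0, 0, 0, 0, 0, 0, 0, 0, 0]
}}

```text
time_s: 20.0
eef_pos: [0.5665, -0.2551, 0.0533]
tool_rot: [0.999, -0.036, 0.0, 0.0]
wrist_force: [-0.2, -0.3, -1.4]
grip_width: 0.0143
grasp_force: 60.9
```

Run:
```python
from h import *
st()
sc=viewer.get_image("scene")
cv2.imwrite("pics/overbowl.png",cv2.resize(sc[160:275,170:290],None,fx=5,fy=5,interpolation=0))
```

```text
{'time_s': np.float64(20.0), 'joint_positions': array([-0.1093,  0.4346, -0.321 ,  0.    , -0.8148,  1.6087]), 'eef_pos': array([ 0.5665, -0.2551,  0.0533]), 'tool_rot': array([ 9.994e-01, -3.570e-02,  2.000e-04,  0.000e+00]), 'wrist_force': array([-0.2257, -0.3115, -1.3574]), 'grip_width': np.float64(0.0143), 'grasp_force': np.float64(60.9287)}
```

View pics/overbowl.png

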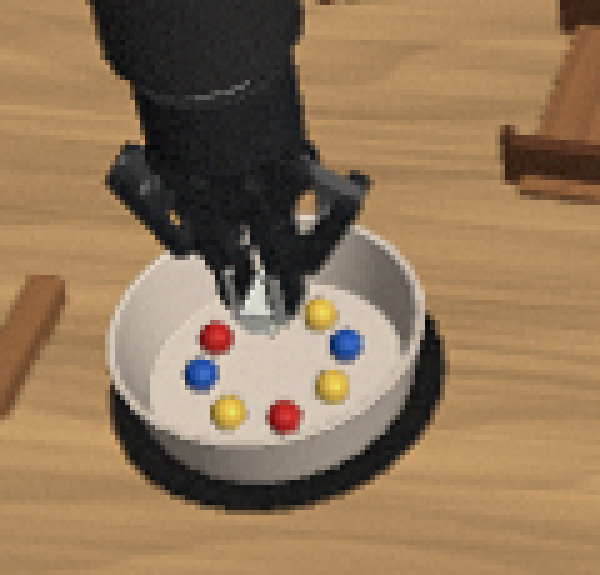

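The ingot is held centred over the free middle of the bead ring (crop 257,305). I lower it, release it, and go back to the tool, gripping nearer the nose.

Call:
{"op": "send_rows", "data": {
  "plan": [0, 0, 0, 0.015, 0, 0, 0, 0, 0.015, 0, 0, 0, 0, 0.0135, 0, 0, 0, 0, 0, 0, 0.028, 0, 0, 0, 0, 0.028, 0, 0, 0, 0, 0.028, 0, 0, 0, 0, 0.028, 0, 0, -0.03, 0, 0.028, 0, 0, -0.04, 0, 0.028, 0, 0, -0.04, 0]
}}

```text
time_s: 21.3
eef_pos: [0.5662, -0.2551, 0.1207]
tool_rot: [0.999, -0.036, -0.0, -0.0]
wrist_force: [1.1, -0.4, 0.1]
grip_width: 0.0284
grasp_force: 0.0
```

Call:
{"op": "send_rows", "data": {
  "plan": [0.045, -0.0047, -0.0479, 0, 0, 0.045, -0.0047, -0.0479, 0, 0, 0.045, -0.0047, -0.0479, 0, 0, 0.045, -0.0047, -0.0479, 0, 0, 0.045, -0.0049, -0.0478, 0, 0, 0.045, 0, 0, 0.03, 0, 0.045, 0, 0, 0.02, 0, 0.045, 0, 0, 0, 0, 0.045, 0, 0, 0, 0, 0.045, 0, 0, 0, 0]
}}

```text
time_s: 22.55
eef_pos: [0.5605, -0.0147, 0.0705]
tool_rot: [0.999, -0.036, 0.001, -0.0]
wrist_force: [-0.3, 0.0, 0.3]
grip_width: 0.0451
grasp_force: 0.0
```

Run:
```python
from h import *
st()
sc=viewer.get_image("scene");t=viewer.get_image("top")
a=cv2.resize(sc[185:275,170:350],None,fx=4,fy=4,interpolation=0);cv2.imwrite("pics/ing.png",a)
```

```text
{'time_s': np.float64(22.55), 'joint_positions': array([ 3.2300e-01,  3.2970e-01, -4.4470e-01,  2.0000e-04, -7.9470e-01,
        1.1759e+00]), 'eef_pos': array([ 0.5605, -0.0147,  0.0705]), 'tool_rot': array([ 9.994e-01, -3.580e-02,  8.000e-04, -2.000e-04]), 'wrist_force': array([-0.2927,  0.0014,  0.299 ]), 'grip_width': np.float64(0.0451), 'grasp_force': np.float64(0.0)}
```

View pics/ing.png

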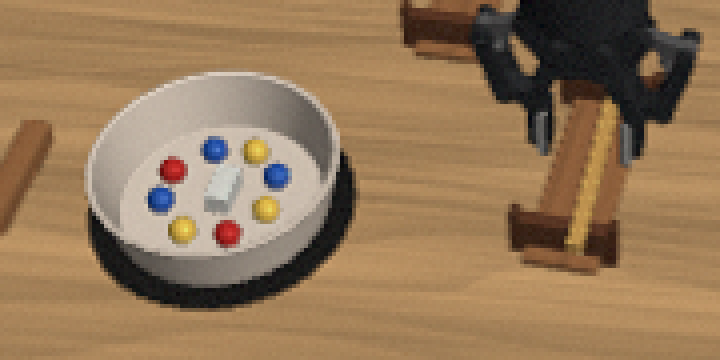

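The ingot rests flat in the middle of the ring (crop 223,188), all eight beads are around it, and the gripper stands over the tool near the nose. I grip lightly (20 N) to see whether the tool swings under its own weight.

Call:
{"op": "send_rows", "data": {
  "plan": [0.045, 0, 0, 0.03, 0, 0.045, 0, 0, 0.0235, 0, 0, 0, 0, 0, 0, 0, 0, 0, 0, 0, 0, 0, 0, 0, 0, 0, 0, 0, 0, 0, 0, 0, 0, -0.025, 0, 0, 0, 0, -0.035, 0, 0, 0, 0, -0.04, 0, 0, 0, 0, -0.04, 0],
  "newtons": 20
}}

```text
time_s: 23.9
eef_pos: [0.5595, -0.0147, 0.1575]
tool_rot: [0.999, -0.036, 0.0, -0.0]
wrist_force: [0.7, -0.7, -2.4]
grip_width: 0.0096
grasp_force: 23.7
```

```bash
cat > tilt.py <<'E'
from fit import *
def tilt(a=.05,yaw=None,hz=.018,cams=("scene","top"),scan=range(-10,91,4)):
    """a: grip position along rod; pitch>0 = nose up"""
    s=st();e=s["eef_pos"];q=s["tool_rot"];yaw=2*np.arctan2(q[1],q[0]);u=np.array([np.cos(yaw),np.sin(yaw)])
    print("torque",np.round(s["torque"],3))
    for c in cams:
        im=viewer.get_image(c);cv2.imwrite(f"pics/tilt_{c}.png",im)
        g=proj(c,e+[0,0,hz])[0];best=None
        for d in spotter.outline_of(c,"rod_center"):
            b=d["box"]
            if np.hypot((b[0]+b[2])/2-g[0],(b[1]+b[3])/2-g[1])<45: best=d;break
        if best is None: print(c,"no rod");continue
        m=best["mask"];R=[]
        for aa in (a-.006,a,a+.006):
          for deg in scan:
            t=np.radians(deg);ct=[*(e[:2]-u*aa*np.cos(t)),yaw];r=render(c,ROD,ct,e[2]+hz-aa*np.sin(t),t)
            # visible mask pixels should be inside the rod; extent of mask should match
            R.append((-(r*m).sum()/m.sum()*2+(r.sum()*.0) ,deg,aa,(r*m).sum()/max(1,(np.maximum(r,m)).sum())))
        R.sort(key=lambda v:-v[3]);print(c,round(best["conf"],2),np.round(best["box"]),m.sum(),"g",g.round(),[(v[1],round(v[2],3),round(v[3],2),round(-v[0]/2,2)) for v in R[:6]])
E
python3 -c "
from tilt import *
tilt()"
```

```text
{'time_s': np.float64(23.9), 'joint_positions': array([ 3.2340e-01,  2.3090e-01, -3.4790e-01, -2.0000e-04, -9.9190e-01,
        1.1759e+00]), 'eef_pos': array([ 0.5595, -0.0147,  0.1575]), 'tool_rot': array([ 9.994e-01, -3.580e-02,  0.000e+00, -1.000e-04]), 'wrist_force': array([ 0.6955, -0.7471, -2.4365]), 'grip_width': np.float64(0.0096), 'grasp_force': np.float64(23.748)}
torque [ 0.05  -0.178 -0.062]
scene 0.53 [310. 189. 319. 207.] 79 g [315. 192.] [(10, 0.044, np.float64(0.21), np.float64(0.82)), (14, 0.044, np.float64(0.21), np.float64(0.76)), (6, 0.05, np.float64(0.21), np.float64(0.85)), (10, 0.05, np.float64(0.21), np.float64(0.8)), (6, 0.044, np.float64(0.21), np.float64(0.85)), (2, 0.05, np.float64(0.2), np.float64(0.88))]
top 0.76 [316. 188. 325. 222.] 116 g [322. 174.] [(-10, 0.05, np.float64(0.41), np.float64(0.99)), (22, 0.056, np.float64(0.41), np.float64(0.94)), (-10, 0.056, np.float64(0.41), np.float64(0.98)), (-6, 0.05, np.float64(0.41), np.float64(0.98)), (18, 0.056, np.float64(0.41), np.float64(0.95)), (10, 0.05, np.float64(0.41), np.float64(0.96))]
```

Run:
```python
from h import *
e=np.array([.5595,-.0147,.1755]);u=np.array([.9974,-.0715])
for a in(.05,):
  for deg in(0,5,10,15,20,30,45,60):
    t=np.radians(deg)
    P=[[*(e[:2]+u*d*np.cos(t)),e[2]+d*np.sin(t)+.004] for d in(-.15,.05)]
    print(deg,proj("top",P[:1]).round(1).tolist(),proj("scene",P).round(1).tolist())
im=cv2.imread("pics/tilt_top.png");h=cv2.cvtColor(im,cv2.COLOR_BGR2HSV);m=(h[...,0]>20)&(h[...,1]>150)&(h[...,2]>120)
print([(v,int(m[v,310:332].sum()),int(np.mean(np.where(m[v,310:332])[0])+310) if m[v,310:332].any() else 0) for v in range(195,235)])
```

```text
0 [[318.2, 223.3]] [[326.2, 151.4], [310.5, 205.9]]
5 [[318.3, 223.1]] [[326.2, 155.6], [310.4, 204.5]]
10 [[318.4, 222.6]] [[326.1, 159.9], [310.4, 202.9]]
15 [[318.5, 221.8]] [[325.9, 164.4], [310.5, 201.3]]
20 [[318.7, 220.6]] [[325.6, 169.0], [310.5, 199.6]]
30 [[319.0, 217.3]] [[324.9, 178.5], [310.8, 195.9]]
45 [[319.7, 210.4]] [[323.3, 193.2], [311.4, 190.1]]
60 [[320.6, 201.5]] [[321.2, 207.7], [312.3, 184.4]]
[(195, 2, 320), (196, 2, 320), (197, 3, 320), (198, 3, 320), (199, 3, 320), (200, 3, 320), (201, 3, 320), (202, 3, 320), (203, 2, 319), (204, 2, 319), (205, 2, 319), (206, 2, 319), (207, 2, 319), (208, 3, 319), (209, 3, 319), (210, 4, 318), (211, 5, 319), (212, 5, 319), (213, 6, 318), (214, 6, 318), (215, 5, 319), (216, 5, 319), (217, 6, 318), (218, 6, 318), (219, 5, 318), (220, 5, 318), (221, 5, 318), (222, 5, 318), (223, 0, 0), (224, 0, 0), (225, 0, 0), (226, 0, 0), (227, 0, 0), (228, 0, 0), (229, 0, 0), (230, 0, 0), (231, 0, 0), (232, 0, 0), (233, 0, 0), (234, 0, 0)]
```

The tool holds level even at 20 N. So I will lever it: rest its nose on the near rim of the fixed bowl and push down a little. After that I swing it steeper with the paddle's end against the rack's front bar.

Call:
{"op": "send_rows", "data": {
  "plan": [0, -0.0136, 0.0411, 0, 0, 0, -0.0136, 0.0411, 0, 0, 0, -0.0136, 0.0411, 0, 0, 0, -0.0136, 0.0411, 0, 0, 0, -0.0136, 0.0411, 0, 0, 0, -0.0136, 0.0413, 0, 0, 0, 0, 0, 0.04, 0, 0, 0, 0, 0.04, 0, 0, 0, 0, 0.035, 0, 0, 0, 0, 0, 0]
}}

```text
time_s: 25.35
eef_pos: [0.4576, -0.2545, 0.0377]
tool_rot: [0.999, -0.036, -0.004, -0.001]
wrist_force: [0.6, -0.1, -2.3]
grip_width: 0.0096
grasp_force: 23.8
```

Call:
{"op": "send_rows", "data": {
  "plan": [0, 0, 0, 0.004, 0, 0, 0, 0, 0.004, 0, 0, 0, 0, 0.002, 0, 0, 0, 0, 0.002, 0, 0, 0, 0, 0.002, 0, 0, 0, 0, 0.002, 0, 0, 0, 0, 0.001, 0, 0, 0, 0, 0, 0, 0, 0, 0, 0, 0, 0, 0, 0, 0, 0]
}}

```text
time_s: 26.6
eef_pos: [0.4609, -0.255, 0.024]
tool_rot: [0.999, -0.036, 0.0, 0.0]
wrist_force: [-0.4, -0.2, 3.1]
grip_width: 0.0093
grasp_force: 25.4
```

Call:
{"op": "send_rows", "data": {
  "plan": [0, 0, 0, -0.025, 0, 0, 0, 0, -0.025, 0, 0, 0, 0, -0.025, 0, 0, 0.047, -0.0007, 0, 0, 0, 0.047, -0.0007, 0, 0, 0, 0.047, -0.0007, 0, 0, 0, 0.0469, -0.0008, 0, 0, 0, 0, 0, 0, 0, 0, 0, 0, 0, 0, 0, 0, 0, 0, 0]
}}

```text
time_s: 27.85
eef_pos: [0.6475, -0.2654, 0.0988]
tool_rot: [0.999, -0.036, -0.0, -0.0]
wrist_force: [0.4, 0.1, -1.7]
grip_width: 0.0095
grasp_force: 24.7
```

```bash
cat > ends.py <<'E'
from h import *
def ends(a=.05,hz=.018,degs=range(0,80,4)):
    s=st();e=s["eef_pos"]+[0,0,hz];q=s["tool_rot"];y=2*np.arctan2(q[1],q[0]);u=np.array([np.cos(y),np.sin(y)])
    print("torque",np.round(s["torque"],3))
    R={}
    for c in("top","scene"):
        im=viewer.get_image(c).astype(float);b,g,r=im[...,0],im[...,1],im[...,2]
        d=spotter.outline_of(c,"rod_center");gp=proj(c,e)[0]
        d=[x for x in d if np.hypot((x["box"][0]+x["box"][2])/2-gp[0],(x["box"][1]+x["box"][3])/2-gp[1])<45]
        print(c,"grip px",gp.round(1),[(round(x["conf"],2),np.round(x["box"],1).tolist()) for x in d[:2]])
        hs=cv2.cvtColor(np.uint8(im),cv2.COLOR_BGR2HSV);R[c]=(hs[...,0]>18)&(hs[...,0]<30)&(hs[...,1]>(135 if c=="top" else 110))&(hs[...,2]>(110 if c=="top" else 150))
        x0,y0=np.int32(gp)-[22,45];x1,y1=np.int32(gp)+[22,50];print("brassy rows",[(int(v),int(np.where(R[c][v,x0:x1])[0].min()+x0),int(np.where(R[c][v,x0:x1])[0].max()+x0)) for v in range(y0,y1) if R[c][v,x0:x1].sum()>=2])
    for deg in degs:
        t=np.radians(deg);P=[[*(e[:2]+u*k*np.cos(t)),e[2]+k*np.sin(t)] for k in(-(.1+a),.1-a)]
        print(deg,*[proj(c,P).round(1).tolist() for c in("top","scene")])
E
python3 -c "
from ends import *
ends(degs=range(0,36,5))"
```

```text
{'time_s': np.float64(27.85), 'joint_positions': array([-1.1150e-01,  4.9650e-01, -8.7600e-02, -2.0000e-04, -9.8750e-01,
        1.6107e+00]), 'eef_pos': array([ 0.6475, -0.2654,  0.0988]), 'tool_rot': array([ 9.994e-01, -3.590e-02, -4.000e-04, -1.000e-04]), 'wrist_force': array([ 0.4295,  0.0596, -1.7265]), 'grip_width': np.float64(0.0095), 'grasp_force': np.float64(24.6633)}
torque [-0.089 -0.071  0.035]
top grip px [401.  150.4] [(0.57, [392.5, 154.3, 401.7, 196.6])]
brassy rows [(153, 400, 401), (154, 399, 402), (155, 399, 405), (156, 379, 401), (157, 399, 401), (158, 399, 401), (159, 399, 401), (160, 399, 401), (161, 398, 400), (162, 398, 400), (163, 398, 400), (164, 398, 400), (165, 398, 417), (166, 397, 400), (167, 395, 422), (168, 395, 400), (169, 395, 400), (170, 395, 399), (171, 397, 399), (172, 397, 399), (173, 382, 399), (174, 381, 399), (175, 380, 399), (176, 381, 399), (177, 381, 399), (178, 397, 398), (179, 397, 398), (180, 396, 399), (181, 396, 398), (182, 396, 398), (183, 396, 398), (184, 396, 398), (185, 395, 399), (186, 395, 399), (187, 388, 419), (188, 386, 398), 
[... 184 characters left out ...]
2, 231.1, 240.7])]
brassy rows [(239, 214, 216), (240, 213, 217), (241, 213, 218), (242, 213, 218), (243, 213, 218), (244, 214, 217), (245, 214, 216)]
0 [[397.8, 196.9], [402.0, 135.2]] [[225.4, 185.6], [196.5, 244.3]]
5 [[397.0, 197.0], [402.3, 134.9]] [[226.1, 189.5], [196.2, 243.0]]
10 [[396.3, 196.8], [402.6, 134.8]] [[226.6, 193.6], [195.9, 241.5]]
15 [[395.6, 196.3], [402.9, 134.7]] [[227.0, 197.8], [195.7, 240.0]]
20 [[394.9, 195.5], [403.1, 134.8]] [[227.2, 202.3], [195.5, 238.3]]
25 [[394.3, 194.3], [403.3, 135.0]] [[227.2, 206.9], [195.5, 236.6]]
30 [[393.8, 192.8], [403.6, 135.3]] [[227.1, 211.5], [195.5, 234.8]]
35 [[393.3, 191.1], [403.8, 135.8]] [[226.9, 216.3], [195.5, 232.9]]
```

Tilt is about 15° now (scene box rows 198–241). I swing the tool steeper with the paddle end against the bowl's near inner wall.

Call:
{"op": "send_rows", "data": {
  "plan": [0, 0, 0, 0.022, 0, 0, 0, 0, 0.021, 0, 0, -0.0057, 0, 0, 0, 0, -0.0057, 0, 0, 0, 0, -0.0039, 0, -0.0125, 0, 0, -0.0051, 0, -0.0121, 0, 0, -0.006, 0, -0.0116, 0, 0, -0.007, 0, -0.011, 0, 0, -0.008, 0, -0.0104, 0, 0, -0.0088, 0, -0.0097, 0]
}}

```text
time_s: 29.3
eef_pos: [0.5981, -0.262, 0.1244]
tool_rot: [0.999, -0.036, 0.0, 0.0]
wrist_force: [4.5, 0.6, 0.2]
grip_width: 0.0097
grasp_force: 26.4
```

```bash
python3 -c "
from ends import *
ends(degs=range(10,61,5))"
```

```text
{'time_s': np.float64(29.3), 'joint_positions': array([-1.1460e-01,  4.0340e-01, -1.7750e-01,  1.0000e-04, -9.8890e-01,
        1.6139e+00]), 'eef_pos': array([ 0.5981, -0.262 ,  0.1244]), 'tool_rot': array([ 9.994e-01, -3.570e-02,  5.000e-04,  1.000e-04]), 'wrist_force': array([4.4777, 0.5995, 0.1663]), 'grip_width': np.float64(0.0097), 'grasp_force': np.float64(26.3581)}
torque [ 0.039 -1.823 -0.03 ]
top grip px [401.7 164.3] [(0.59, [391.3, 169.5, 400.8, 201.1])]
brassy rows [(167, 395, 396), (168, 395, 401), (169, 395, 401), (170, 395, 401), (171, 397, 401), (172, 399, 400), (173, 382, 400), (174, 381, 399), (175, 380, 399), (176, 381, 399), (177, 381, 399), (178, 397, 420), (179, 397, 399), (180, 397, 398), (181, 396, 398), (182, 396, 398), (183, 396, 398), (184, 396, 397), (185, 395, 397), (186, 395, 397), (187, 388, 397), (188, 386, 396), (189, 386, 396), (190, 386, 395), (191, 387, 397), (192, 393, 394), (193, 392, 396), (194, 392, 396), (195, 392, 396), (196, 392, 395), (197, 392, 395), (198, 391, 395), (199, 391, 395)]
scene grip px [209.9 205.8] [(0.65, [200.5, 204.3, 227.
[... 270 characters left out ...]
7, 218.1]]
15 [[396.0, 211.0], [403.6, 148.2]] [[231.6, 178.1], [201.5, 216.5]]
20 [[395.4, 210.0], [403.8, 148.4]] [[231.8, 182.6], [201.4, 214.8]]
25 [[394.8, 208.6], [404.1, 148.6]] [[231.8, 187.2], [201.3, 213.1]]
30 [[394.2, 207.0], [404.3, 149.0]] [[231.7, 191.9], [201.3, 211.3]]
35 [[393.7, 205.1], [404.5, 149.5]] [[231.4, 196.6], [201.4, 209.4]]
40 [[393.3, 202.9], [404.7, 150.1]] [[231.0, 201.4], [201.5, 207.5]]
45 [[393.0, 200.5], [404.9, 150.9]] [[230.5, 206.2], [201.7, 205.6]]
50 [[392.7, 197.9], [405.0, 151.7]] [[229.8, 211.1], [202.0, 203.7]]
55 [[392.5, 195.1], [405.1, 152.6]] [[229.0, 215.8], [202.4, 201.8]]
60 [[392.3, 192.1], [405.2, 153.7]] [[228.1, 220.6], [202.7, 200.0]]
```

Tilt 45° as intended (paddle end at top row 200). I continue to about 60°, then move off the wall and down.

Call:
{"op": "send_rows", "data": {
  "plan": [0, -0.0097, 0, -0.0088, 0, 0, -0.0104, 0, -0.008, 0, 0, -0.011, 0, -0.007, 0, 0, 0, 0, 0, 0, 0, 0.009, 0, 0, 0, 0, 0.009, 0, 0, 0, 0, 0, 0, 0.01, 0, 0, 0, 0, 0, 0, 0, 0, 0, 0, 0, 0, 0, 0, 0, 0]
}}

```text
time_s: 30.75
eef_pos: [0.5853, -0.261, 0.1373]
tool_rot: [0.999, -0.036, 0.0, 0.0]
wrist_force: [-0.5, 0.9, -1.5]
grip_width: 0.0095
grasp_force: 28.2
```

```bash
python3 -c "
from ends import *
ends(degs=range(45,73,3))"
```

```text
{'time_s': np.float64(30.75), 'joint_positions': array([-1.1560e-01,  3.7410e-01, -1.9090e-01,  1.0000e-04, -1.0056e+00,
        1.6148e+00]), 'eef_pos': array([ 0.5853, -0.261 ,  0.1373]), 'tool_rot': array([ 9.994e-01, -3.570e-02,  1.000e-04,  0.000e+00]), 'wrist_force': array([-0.4687,  0.9078, -1.5167]), 'grip_width': np.float64(0.0095), 'grasp_force': np.float64(28.1815)}
torque [-0.037 -0.027  0.045]
top grip px [402.3 167.6] [(0.4, [392.3, 173.2, 403.8, 197.3])]
brassy rows [(170, 395, 396), (173, 382, 383), (174, 381, 398), (175, 380, 384), (176, 381, 384), (177, 381, 397), (187, 388, 394), (188, 386, 390), (189, 386, 392), (190, 386, 391), (191, 387, 389), (204, 407, 410)]
scene grip px [210.8 198.2] [(0.57, [205.9, 195.8, 230.8, 213.6])]
brassy rows [(192, 206, 207), (194, 202, 206), (239, 214, 216), (240, 213, 217), (241, 213, 218), (242, 213, 218), (243, 213, 218), (244, 214, 217), (245, 214, 216)]
45 [[393.4, 204.0], [405.5, 154.2]] [[231.3, 199.5], [202.7, 197.7]]
48 [[393.2, 202.5], [405.6, 154.7]] [[230.9, 202.4], [202.9, 196.5]]
51 [[393.1, 200.8], [405.7, 155.2]] [[230.5, 205.3], [203.1, 195.4]]
54 [[393.0, 199.1], [405.8, 155.8]] [[230.0, 208.2], [203.3, 194.3]]
57 [[392.8, 197.3], [405.8, 156.4]] [[229.5, 211.0], [203.5, 193.2]]
60 [[392.8, 195.5], [405.9, 157.0]] [[228.9, 213.9], [203.7, 192.1]]
63 [[392.7, 193.6], [405.9, 157.7]] [[228.3, 216.6], [204.0, 191.0]]
66 [[392.7, 191.6], [406.0, 158.4]] [[227.6, 219.4], [204.3, 189.9]]
69 [[392.7, 189.6], [406.0, 159.2]] [[226.9, 222.1], [204.6, 188.9]]
72 [[392.7, 187.6], [406.0, 159.9]] [[226.1, 224.8], [204.9, 187.9]]
```

Call:
{"op": "send_rows", "data": {
  "plan": [0, 0.004, 0, 0, 0, 0, 0, 0, 0, 0, 0, 0, 0, 0.006, 0, 0, 0, 0, 0.006, 0, 0, 0, 0, 0.003, 0, 0, 0, 0, 0.001, 0, 0, 0, 0, 0.001, 0, 0, 0, 0, 0, 0, 0, 0, 0, 0, 0, 0, 0, 0, 0, 0],
  "newtons": 100
}}

```text
time_s: 32.2
eef_pos: [0.5892, -0.2613, 0.1203]
tool_rot: [0.999, -0.036, 0.0, -0.0]
wrist_force: [-2.0, 1.0, 1.3]
grip_width: 0.0082
grasp_force: 97.5
```

```bash
python3 -c "
from ends import *
ends(degs=range(51,70,3))"
```

```text
{'time_s': np.float64(32.2), 'joint_positions': array([-0.1152,  0.3955, -0.201 , -0.    , -0.9743,  1.6145]), 'eef_pos': array([ 0.5892, -0.2613,  0.1203]), 'tool_rot': array([ 0.9994, -0.0357,  0.    , -0.    ]), 'wrist_force': array([-1.9559,  0.9714,  1.2955]), 'grip_width': np.float64(0.0082), 'grasp_force': np.float64(97.5287)}
torque [ 0.484  1.011 -0.108]
top grip px [401.2 167.3] [(0.53, [390.5, 173.3, 402.0, 194.1])]
brassy rows [(170, 395, 396), (173, 382, 383), (174, 381, 384), (175, 380, 384), (176, 381, 384), (177, 381, 396), (186, 392, 393), (187, 387, 393), (188, 386, 389), (189, 386, 390), (190, 386, 389), (191, 386, 389)]
scene grip px [211.5 204.4] [(0.57, [203.7, 199.1, 232.3, 222.6])]
brassy rows [(239, 214, 216), (240, 213, 217), (241, 213, 218), (242, 213, 218), (243, 213, 218), (244, 214, 217), (245, 214, 216)]
51 [[392.2, 200.0], [404.5, 155.0]] [[231.0, 210.8], [203.8, 201.9]]
54 [[392.1, 198.3], [404.6, 155.6]] [[230.5, 213.6], [204.0, 200.8]]
57 [[392.0, 196.6], [404.7, 156.2]] [[230.0, 216.5], [204.3, 199.7]]
60 [[391.9, 194.8], [404.7, 156.8]] [[229.4, 219.3], [204.5, 198.6]]
63 [[391.9, 192.9], [404.8, 157.5]] [[228.8, 222.1], [204.8, 197.5]]
66 [[391.8, 191.0], [404.8, 158.2]] [[228.1, 224.8], [205.0, 196.5]]
69 [[391.8, 189.0], [404.8, 158.9]] [[227.4, 227.5], [205.3, 195.5]]
```

Light floor contact (about 3 N), tip on the bowl's floor, so I raise it 3.5 mm and stir.

Call:
{"op": "send_rows", "data": {
  "plan": [0, 0, 0, -0.0035, 0, 0, 0.0077, -0.0153, 0, 0, 0, 0.0128, -0.013, 0, 0, 0, 0.0157, -0.0087, 0, 0, 0, 0.0138, -0.003, 0, 0, 0, 0.0138, 0.003, 0, 0, 0, 0.0117, 0.0087, 0, 0, 0, 0.0078, 0.013, 0, 0, 0, 0.0027, 0.0153, 0, 0, 0, -0.0027, 0.0153, 0, 0]
}}

```text
time_s: 33.65
eef_pos: [0.6715, -0.2839, 0.1231]
tool_rot: [0.999, -0.036, 0.0, -0.0]
wrist_force: [0.8, 0.2, -1.7]
grip_width: 0.0082
grasp_force: 97.8
```

Call:
{"op": "send_rows", "data": {
  "plan": [0, -0.0078, 0.013, 0, 0, 0, -0.0117, 0.0087, 0, 0, 0, -0.0138, 0.003, 0, 0, 0, -0.0138, -0.003, 0, 0, 0, -0.0117, -0.0087, 0, 0, 0, -0.0078, -0.013, 0, 0, 0, -0.0027, -0.0153, 0, 0, 0, 0.0027, -0.0153, 0, 0, 0, 0.0078, -0.013, 0, 0, 0, 0.0117, -0.0087, 0, 0]
}}

```text
time_s: 34.9
eef_pos: [0.6292, -0.2259, 0.1237]
tool_rot: [0.999, -0.035, 0.0, 0.0]
wrist_force: [-0.1, 0.4, -1.7]
grip_width: 0.0084
grasp_force: 97.8
```

```bash
cat > beads.py <<'E'
from h import *
def beads():
    im=viewer.get_image("top");h=cv2.cvtColor(im,cv2.COLOR_BGR2HSV)
    m=np.uint8((h[...,1]>140)&(h[...,2]>70));x0,x1,y0,y1=366,418,150,208
    for nm,lo,hi in(("blue",100,125),("red",0,8),("yel",20,32)):
        k=np.zeros_like(m);k[y0:y1,x0:x1]=(m&(h[...,0]>=lo)&(h[...,0]<=hi))[y0:y1,x0:x1]
        n,l,s,c=cv2.connectedComponentsWithStats(k)
        print(nm,[(int(s[i,4]),*((at_z("top",[c[i]],.015)[0,:2]-[.567,-.255])*1000).round().tolist()) for i in range(1,n) if s[i,4]>3])
E
python3 -c "
from beads import *
st();beads()"
```

```text
{'time_s': np.float64(34.9), 'joint_positions': array([-5.3600e-02,  4.2740e-01, -1.4030e-01,  1.0000e-04, -1.0027e+00,
        1.5537e+00]), 'eef_pos': array([ 0.6292, -0.2259,  0.1237]), 'tool_rot': array([ 9.994e-01, -3.530e-02,  2.000e-04,  1.000e-04]), 'wrist_force': array([-0.1007,  0.4055, -1.6709]), 'grip_width': np.float64(0.0084), 'grasp_force': np.float64(97.7569)}
blue [(18, 15.0, 57.0), (14, -49.0, 20.0), (17, -50.0, -29.0)]
red [(19, 54.0, -18.0), (18, -57.0, -9.0)]
yel [(10, 55.0, 10.0), (19, 26.0, -53.0), (20, -4.0, 58.0)]
```

All eight beads are in the bowl and every one has moved 20 mm or more. I continue with circles two and three.

Call:
{"op": "send_rows", "data": {
  "plan": [0, 0.0138, -0.003, 0, 0, 0, 0.0138, 0.003, 0, 0, 0, 0.0117, 0.0087, 0, 0, 0, 0.0078, 0.013, 0, 0, 0, 0.0027, 0.0153, 0, 0, 0, -0.0027, 0.0153, 0, 0, 0, -0.0078, 0.013, 0, 0, 0, -0.0117, 0.0087, 0, 0, 0, -0.0138, 0.003, 0, 0, 0, -0.0138, -0.003, 0, 0]
}}

```text
time_s: 36.2
eef_pos: [0.6216, -0.3009, 0.1239]
tool_rot: [0.999, -0.036, 0.0, 0.0]
wrist_force: [-0.3, -0.1, -1.8]
grip_width: 0.0079
grasp_force: 97.8
```

Call:
{"op": "send_rows", "data": {
  "plan": [0, -0.0117, -0.0087, 0, 0, 0, -0.0078, -0.013, 0, 0, 0, -0.0027, -0.0153, 0, 0, 0, 0.0027, -0.0153, 0, 0, 0, 0.0078, -0.013, 0, 0, 0, 0.0117, -0.0087, 0, 0, 0, 0.0138, -0.003, 0, 0, 0, 0.0138, 0.003, 0, 0, 0, 0.0117, 0.0087, 0, 0, 0, 0.0078, 0.013, 0, 0]
}}

```text
time_s: 37.45
eef_pos: [0.6741, -0.2531, 0.1232]
tool_rot: [0.999, -0.036, -0.0, 0.0]
wrist_force: [-0.4, 1.0, -1.9]
grip_width: 0.0083
grasp_force: 97.8
```

Call:
{"op": "send_rows", "data": {
  "plan": [0, 0.0027, 0.0153, 0, 0, 0, -0.0027, 0.0153, 0, 0, 0, -0.0078, 0.013, 0, 0, 0, -0.0117, 0.0087, 0, 0, 0, -0.0138, 0.003, 0, 0, 0, -0.0138, -0.003, 0, 0, 0, -0.0117, -0.0087, 0, 0, 0, -0.0078, -0.013, 0, 0, 0, -0.0027, -0.0153, 0, 0, 0, 0.0027, -0.0153, 0, 0]
}}

```text
time_s: 38.7
eef_pos: [0.6073, -0.2457, 0.1239]
tool_rot: [0.999, -0.035, 0.0, 0.0]
wrist_force: [0.9, 0.0, -0.8]
grip_width: 0.0083
grasp_force: 97.8
```

```bash
python3 -c "
from beads import *
st();beads()"
```

```text
{'time_s': np.float64(38.7), 'joint_positions': array([-0.0874,  0.4075, -0.1723,  0.    , -0.9906,  1.5874]), 'eef_pos': array([ 0.6073, -0.2457,  0.1239]), 'tool_rot': array([ 9.994e-01, -3.540e-02,  2.000e-04,  0.000e+00]), 'wrist_force': array([ 0.8504,  0.0103, -0.7509]), 'grip_width': np.float64(0.0083), 'grasp_force': np.float64(97.8007)}
blue [(18, 15.0, 57.0), (14, -49.0, 20.0), (17, -50.0, -29.0)]
red [(18, -57.0, -9.0)]
yel [(14, 54.0, 13.0), (20, 3.0, -59.0), (21, -3.0, 57.0)]
```

Stirring is done: the beads are spread to the wall and none is spilled. I lift out and go to the free bench between bowl and rack to swing the tool level again.

Call:
{"op": "send_rows", "data": {
  "plan": [0, 0, 0, -0.03, 0, 0, 0, 0, -0.03, 0, 0, -0.022, -0.0304, 0, 0, 0, -0.022, -0.0304, 0, 0, 0, -0.022, -0.0304, 0, 0, 0, -0.022, -0.0305, 0, 0, 0, 0, 0, 0.03, 0, 0, 0, 0, 0.028, 0, 0, 0, 0, 0, 0, 0, 0, 0, 0, 0]
}}

```text
time_s: 40.0
eef_pos: [0.5289, -0.1193, 0.1265]
tool_rot: [0.999, -0.035, 0.0, 0.0]
wrist_force: [-0.3, -0.1, -2.3]
grip_width: 0.0081
grasp_force: 97.9
```

```bash
python3 -c "
from ends import *
from beads import *
ends(degs=range(48,75,3));beads()"
```

```text
{'time_s': np.float64(40.0), 'joint_positions': array([ 1.4000e-01,  2.3540e-01, -4.2420e-01,  7.0000e-04, -9.1030e-01,
        1.3595e+00]), 'eef_pos': array([ 0.5289, -0.1193,  0.1265]), 'tool_rot': array([ 9.994e-01, -3.540e-02,  5.000e-04,  2.000e-04]), 'wrist_force': array([-0.2643, -0.1328, -2.3202]), 'grip_width': np.float64(0.0081), 'grasp_force': np.float64(97.942)}
torque [ 0.02  -0.123 -0.041]
top grip px [356.1 185.5] [(0.57, [348.6, 196.2, 356.5, 210.0])]
brassy rows [(141, 337, 357), (204, 350, 355), (208, 349, 354)]
scene grip px [274.2 189.8] [(0.58, [267.5, 184.6, 288.5, 207.5])]
brassy rows [(185, 269, 273), (202, 285, 286), (203, 284, 285)]
48 [[350.8, 218.8], [358.1, 173.1]] [[286.6, 194.8], [269.3, 187.8]]
51 [[350.8, 217.0], [358.1, 173.6]] [[286.2, 197.6], [269.5, 186.7]]
54 [[350.9, 215.3], [358.1, 174.2]] [[285.7, 200.4], [269.6, 185.6]]
57 [[350.9, 213.4], [358.1, 174.9]] [[285.3, 203.2], [269.8, 184.5]]
60 [[351.0, 211.5], [358.1, 175.5]] [[284.8, 205.9], [270.0, 183.4]]
63 [[351.1, 209.6], [358.0, 176.2]] [[284.3, 208.6], [270.2, 182.4]]
66 [[351.2, 207.6], [358.0, 177.0]] [[283.7, 211.3], [270.5, 181.4]]
69 [[351.3, 205.6], [358.0, 177.7]] [[283.2, 213.9], [270.7, 180.4]]
72 [[351.4, 203.5], [357.9, 178.5]] [[282.6, 216.5], [270.9, 179.4]]
blue [(14, -49.0, 20.0), (17, -50.0, -29.0)]
red [(18, -57.0, -9.0)]
yel [(20, 3.0, -59.0)]
```

Call:
{"op": "send_rows", "data": {
  "plan": [0, 0, 0, 0, 0, 0, 0, 0, 0.012, 0, 0, 0.0133, 0, 0.0083, 0, 0, 0.0124, 0, 0.0097, 0, 0, 0.0113, 0, 0.0109, 0, 0, 0.0101, 0, 0.012, 0, 0, 0.0088, 0, 0.013, 0, 0, 0.0073, 0, 0.0139, 0, 0, 0.0059, 0, 0.0146, 0, 0, 0.0044, 0, 0.0131, 0],
  "newtons": 20
}}

```text
time_s: 41.5
eef_pos: [0.6044, -0.125, 0.0177]
tool_rot: [0.999, -0.035, 0.002, 0.0]
wrist_force: [3.3, 0.3, 5.7]
grip_width: 0.0083
grasp_force: 85.3
```

```bash
python3 -c "
from ends import *
from beads import *
ends(degs=range(0,40,4));beads()"
```

```text
{'time_s': np.float64(41.5), 'joint_positions': array([ 0.1127,  0.4727, -0.3622,  0.0014, -0.7326,  1.3866]), 'eef_pos': array([ 0.6044, -0.125 ,  0.0177]), 'tool_rot': array([ 9.994e-01, -3.520e-02,  1.700e-03,  2.000e-04]), 'wrist_force': array([3.262 , 0.255 , 5.7492]), 'grip_width': np.float64(0.0083), 'grasp_force': np.float64(85.3094)}
torque [-0.002  0.057 -0.022]
top grip px [355.  167.1] [(0.7, [348.6, 174.9, 355.9, 211.2])]
brassy rows [(123, 345, 346), (125, 335, 347), (126, 346, 350), (173, 353, 355), (174, 353, 355), (175, 353, 355), (176, 353, 355), (177, 353, 355), (178, 341, 376), (179, 352, 376), (180, 352, 376), (181, 353, 376), (182, 353, 375), (183, 352, 355), (184, 352, 354), (185, 335, 354), (186, 352, 354), (187, 352, 354), (188, 352, 354), (189, 351, 354), (190, 352, 354), (191, 352, 354), (192, 352, 354), (193, 351, 354), (194, 343, 353), (195, 351, 353), (196, 351, 353), (197, 351, 368), (198, 351, 353), (199, 350, 353), (200, 350, 354), (201, 345, 360), (202, 349, 354), (203, 349, 354), (204, 349, 354), (205, 349, 354), (206, 349, 353), (207, 349, 353), (2
[... 312 characters left out ...]
9], [356.3, 152.4]] [[284.5, 206.4], [264.1, 255.4]]
12 [[351.0, 210.5], [356.4, 152.4]] [[284.5, 209.5], [264.1, 254.4]]
16 [[350.8, 209.9], [356.5, 152.4]] [[284.6, 212.7], [264.0, 253.2]]
20 [[350.7, 209.2], [356.6, 152.6]] [[284.5, 216.0], [264.0, 252.0]]
24 [[350.5, 208.2], [356.6, 152.8]] [[284.4, 219.4], [264.1, 250.7]]
28 [[350.4, 207.1], [356.7, 153.0]] [[284.2, 222.9], [264.1, 249.4]]
32 [[350.4, 205.8], [356.7, 153.3]] [[284.0, 226.5], [264.2, 248.0]]
36 [[350.3, 204.3], [356.7, 153.7]] [[283.7, 230.1], [264.3, 246.6]]
blue [(18, 15.0, 57.0), (14, -49.0, 20.0), (17, -50.0, -29.0)]
red [(19, 54.0, -18.0), (18, -57.0, -9.0)]
yel [(20, 56.0, 13.0), (20, 3.0, -59.0), (20, -4.0, 58.0)]
```

Tool is down to about 12°, and all eight beads are seen in the bowl (3 blue, 2 red, 3 yellow). Back over the rack, where the rear bar will level it as it comes down.

Call:
{"op": "send_rows", "data": {
  "plan": [0, 0, 0, -0.03, 0, 0, 0, 0, -0.03, 0, 0, 0, 0, -0.032, 0, 0, -0.0174, -0.0356, 0, 0, 0, -0.0174, -0.0356, 0, 0, 0, -0.0174, -0.0357, 0, 0, 0, 0, 0, 0.03, 0, 0, 0, 0, 0.02, 0, 0, 0, 0, 0, 0, 0, 0, 0, 0, 0]
}}

```text
time_s: 43.0
eef_pos: [0.557, -0.0145, 0.0607]
tool_rot: [0.999, -0.036, 0.0, -0.0]
wrist_force: [0.4, 0.6, -2.2]
grip_width: 0.0084
grasp_force: 84.6
```

```bash
python3 -c "
from ends import *
ends(degs=range(0,30,4))"
```

```text
{'time_s': np.float64(43.0), 'joint_positions': array([ 3.2540e-01,  3.3850e-01, -4.6080e-01,  1.0000e-04, -7.7130e-01,
        1.1737e+00]), 'eef_pos': array([ 0.557 , -0.0145,  0.0607]), 'tool_rot': array([ 9.994e-01, -3.580e-02,  1.000e-04, -0.000e+00]), 'wrist_force': array([ 0.3569,  0.5571, -2.1765]), 'grip_width': np.float64(0.0084), 'grasp_force': np.float64(84.6212)}
torque [ 0.01  -0.124 -0.04 ]
top grip px [322.4 178.9] []
brassy rows [(134, 300, 301), (135, 301, 336), (188, 321, 322), (189, 321, 338), (190, 321, 322), (191, 300, 322), (192, 320, 322), (193, 304, 322), (194, 301, 322), (195, 315, 322), (196, 320, 322), (197, 304, 322), (198, 320, 322), (199, 320, 321), (200, 320, 321), (201, 320, 321), (202, 320, 321), (203, 319, 321), (204, 305, 321), (205, 319, 321), (206, 319, 321), (207, 319, 321), (208, 319, 321), (209, 319, 321), (210, 319, 320), (211, 319, 320), (212, 318, 321), (213, 317, 321), (214, 317, 338), (215, 317, 321), (216, 317, 321), (217, 317, 321), (218, 317, 321), (219, 317, 321), (220, 317, 321), (221, 317, 321), (222, 316, 321), (223, 318, 321)]
scene grip px [315.7 219.9] [(0.43, [311.3, 215.2, 320.7, 231.8])]
brassy rows [(228, 312, 313), (232, 313, 314)]
0 [[318.5, 224.5], [323.7, 163.8]] [[326.4, 180.2], [311.6, 234.8]]
4 [[318.5, 224.4], [323.7, 163.7]] [[326.4, 183.1], [311.6, 233.8]]
8 [[318.6, 224.2], [323.7, 163.6]] [[326.3, 186.2], [311.6, 232.7]]
12 [[318.7, 223.7], [323.7, 163.6]] [[326.2, 189.4], [311.6, 231.5]]
16 [[318.8, 222.9], [323.7, 163.7]] [[326.0, 192.7], [311.7, 230.3]]
20 [[318.9, 222.0], [323.6, 163.8]] [[325.8, 196.1], [311.7, 229.1]]
24 [[319.0, 220.9], [323.6, 164.1]] [[325.6, 199.6], [311.8, 227.8]]
28 [[319.1, 219.7], [323.6, 164.4]] [[325.3, 203.1], [311.9, 226.4]]
```

Call:
{"op": "send_rows", "data": {
  "plan": [0, 0.003, 0, 0.007, 0, 0, 0, 0, 0.005, 0, 0, 0, 0, 0.005, 0, 0, 0, 0, 0.005, 0, 0, 0, 0, 0.005, 0, 0, 0, 0, 0.005, 0, 0, 0, 0, 0.005, 0, 0, 0, 0, 0.005, 0, 0, 0, 0, 0, 0, 0, 0, 0, 0, 0]
}}

```text
time_s: 44.45
eef_pos: [0.5623, -0.0142, 0.0193]
tool_rot: [0.999, -0.035, 0.002, -0.0]
wrist_force: [4.2, 0.4, 6.6]
grip_width: 0.0081
grasp_force: 85.4
```

Call:
{"op": "send_rows", "data": {
  "plan": [0, 0, 0, 0.002, 0, 0.012, 0, 0, 0, 0, 0.02, 0, 0, 0, 0, 0.045, 0, 0, 0, 0, 0.045, 0, 0, 0, 0, 0.045, 0, 0, -0.015, 0, 0.045, 0, 0, -0.03, 0, 0.045, 0, 0, -0.04, 0, 0.045, -0.04, -0.045, -0.03, 0, 0.045, -0.04, -0.045, -0.03, 0]
}}

```text
time_s: 45.7
eef_pos: [0.4911, 0.0746, 0.1588]
tool_rot: [0.999, -0.037, 0.001, -0.0]
wrist_force: [0.5, 2.5, -0.1]
grip_width: 0.0452
grasp_force: 0.0
```

Call:
{"op": "send_rows", "data": {
  "plan": [0.045, -0.03, -0.05, 0, 0, 0.045, -0.03, -0.05, 0, 0, 0.045, 0, -0.05, 0, 0, 0.045, 0, -0.05, 0, 0, 0.045, 0, 0, 0, 0, 0.045, 0, 0, 0, 0, 0.045, 0, 0, 0, 0, 0.045, 0, 0, 0, 0, 0.045, 0, 0, 0, 0, 0.045, 0, 0, 0, 0]
}}

```text
time_s: 46.95
eef_pos: [0.4462, 0.2775, 0.1569]
tool_rot: [0.999, -0.036, 0.0, -0.0]
wrist_force: [0.1, -0.2, -0.1]
grip_width: 0.045
grasp_force: 0.0
```

Run:
```python
from rod import *
from beads import beads
st()
rodfit([.511,-.011,-.072],.035,save="fin")
beads()
a={c:cv2.imread(f"pics/fin_{c}.png").astype(int) for c in("top","scene")}
for c in a:
    b=cv2.imread(f"pics/{c}0.png").astype(int);d=np.uint8(np.abs(a[c]-b).max(2)>45);n,l,s,cc=cv2.connectedComponentsWithStats(d)
    print(c,[(s[i,:5].tolist()) for i in range(1,n) if s[i,4]>6])
for l in("ingot_center",):
    for c in("top","scene"):
        for d in spotter.spot_in(c,l)[:2]:
            bx=d["box"];print(l,c,round(d["conf"],2),np.round(bx),at_z(c,[((bx[0]+bx[2])/2,(bx[1]+bx[3])/2)],.014)[0].round(3))
```

```text
{'time_s': np.float64(46.95), 'joint_positions': array([ 0.9301,  0.1769, -0.4205,  0.    , -0.9733,  0.5687]), 'eef_pos': array([0.4462, 0.2775, 0.1569]), 'tool_rot': array([ 0.9994, -0.0359,  0.    , -0.    ]), 'wrist_force': array([ 0.119 , -0.2037, -0.0576]), 'grip_width': np.float64(0.045), 'grasp_force': np.float64(0.0)}
top 0.47 [317. 168. 329. 223.] 172
scene 0.66 [310. 196. 331. 246.] 223
('top', 'scene') [ 0.5127 -0.0092 -0.0604] 44.2363 395.0
('top',) [ 0.5133 -0.0111 -0.0651] 12.8331 172.0
('scene',) [ 0.5135 -0.0083 -0.0635] 19.954 223.0
blue [(18, 15.0, 57.0), (14, -49.0, 20.0), (17, -50.0, -29.0)]
red [(19, 54.0, -18.0), (18, -57.0, -9.0)]
yel [(20, 56.0, 13.0), (20, 3.0, -59.0), (20, -3.0, 58.0)]
top [[386, 161, 5, 5, 20], [395, 162, 5, 10, 42], [386, 167, 6, 5, 25], [373, 173, 6, 10, 43], [380, 173, 6, 6, 24], [400, 173, 6, 6, 26], [87, 175, 204, 225, 16226], [255, 174, 2, 8, 9], [258, 174, 2, 7, 8], [407, 177, 5, 5, 21], [380, 181, 6, 6, 28], [400, 181, 6, 5, 25], [384, 187, 8, 10, 46], [394, 187, 9, 10, 46], [392, 194, 5, 5, 21], [26, 275, 52, 46, 1446], [0, 282, 3
[... 348 characters left out ...]
, 9, 7, 26]]
scene [[330, 0, 17, 36, 201], [336, 0, 16, 24, 152], [416, 0, 77, 178, 6075], [453, 0, 28, 10, 181], [485, 0, 13, 9, 69], [495, 0, 10, 31, 46], [505, 0, 42, 33, 676], [573, 0, 59, 111, 3215], [625, 0, 15, 5, 33], [363, 22, 36, 57, 868], [307, 55, 14, 40, 327], [569, 67, 5, 11, 24], [550, 70, 19, 32, 247], [331, 97, 18, 3, 31], [216, 213, 15, 13, 114], [230, 216, 11, 11, 72], [200, 224, 17, 15, 129], [236, 226, 7, 7, 43], [242, 230, 8, 10, 44], [400, 233, 3, 5, 11], [405, 232, 3, 5, 8], [221, 235, 6, 3, 17], [233, 234, 7, 7, 42], [210, 239, 9, 9, 58], [222, 240, 9, 8, 47], [402, 241, 2, 5, 9], [312, 242, 5, 5, 9]]
ingot_center top 0.42 [391. 174. 397. 183.] [ 0.57  -0.263  0.014]
```

```bash
python3 -c "
from cell import robot
print(robot.finish_job())"
```

```text
the job is handed in; nothing more can be done
None
```

I handed the job in at about 47 s on the robot's clock: the ingot is out of the mould and in the bowl, three circles are stirred with all eight beads still in, the tool is back on its rack, and the jar, pliers and file are where they were; I got no verdict back, and the beads moved mostly in the first circle, most of them lying still against the wall during the other two.

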